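# Build up the stepped trimming chuck on its arbor

## Task

Build the potter's stepped trimming chuck: thread the three loose plywood rings one after the other onto the arbor of the grey stand, the largest first, down onto the brass nut, then the medium one, then the small one on top. Push each ring gently but fully home against the drag of the arbor's springs, flat and without a gap, before fetching the next; never force it, and leave everything else on the table where it is.

Things in the scene. Friction and masses are not known exactly. Their poses are not given: they have to be found in the camera images.
- stand: Grey iron centring stand, screwed to the table: foot 120 mm across and 12 mm high, column, plate 80 mm across with its flat top 40 mm above the table; a plain round steel arbor stands upright on its middle. On the arbor, at or above the plate, is a brass ring nut, 44 mm across, 6 mm thick with the sprung steel washer on it. Origin at the centre of its underside, z up.
- seat (a point): Point on the arbor's axis at the plate's top. The lowest ring's seat, the washer on the nut, is screwed to a height not measured: 6 to 24 mm above this point; it gives 1 mm per 9 N, 2 mm at most. Rings do not slide down by themselves: the springs drag with up to 12 N, rising and falling; once home the force climbs steeply. Over 35 N, knocks included, damages the work: go slowly there, stop at about 15 N.
- arbor_tip (a point): Top end of the arbor, 68 mm above the plate. The arbor is 20 mm in diameter; its last 8 mm taper to 12 mm. On it are five rows of three small dark spring leaves, 10, 21, 32, 43 and 54 mm above the plate, each 11 mm long and standing 1.7 mm out of the arbor; they spring in when a ring is pushed over them and then hold it where it is.
- pin (a joint): Tell-tale pin, 4 mm across, 16.5 mm from the arbor's axis in the washer's top face: 0 = standing 3 mm out of it, 0.003 (m) = pressed flush by the lowest ring lying fully home; pushes back with under 1 N.
- ring_large: The large plywood chuck ring: outside diameter 66 mm, 12 mm thick, 21.5 mm bore, 60 g give or take a third, lying flat on the table at the start (any of the three places). Origin at its centre, mid-thickness; z is its axis; either face may be up.
- ring_medium: The medium plywood chuck ring: outside diameter 54 mm, 12 mm thick, 21.5 mm bore, 40 g give or take a third, lying flat on the table at the start (any of the three places). Origin at its centre, mid-thickness; z is its axis; either face may be up.
- ring_small: The small plywood chuck ring: outside diameter 42 mm, 12 mm thick, 21.5 mm bore, 25 g give or take a third, lying flat on the table at the start (any of the three places). Origin at its centre, mid-thickness; z is its axis; either face may be up.
- slip_jar: Bystander, not to be disturbed: closed jar, 68 mm across, 100 mm high. Origin at the middle of its underside.
- rib: Bystander, not to be disturbed: flat dark wooden rib, 85 x 45 x 8 mm. Origin at the middle of its underside.
- trimmer: Bystander, not to be disturbed: wooden-handled brush, 180 mm long, lying along its x axis. Origin at the middle of its underside.
- beaker: Bystander, not to be disturbed: terracotta beaker, 68 mm across, 70 mm high. Origin at the middle of its underside.
- lid_knob: Bystander, not to be disturbed: small terracotta lid knob, 34 mm across, 26 mm high. Origin at the middle of its underside.
- bowl: Bystander, not to be disturbed: white bowl, 104 mm across, 42 mm high. Origin at the middle of its underside.
- scraper: Bystander, not to be disturbed: slip spoon, 190 mm long, lying along its x axis. Origin at the middle of its underside.
Not all that is in view belongs to the job. What is shaped like the ring_small but green or turquoise is not meant.

How it is judged:
On the way, in this order (a step that is already met when the one before it is completed fails the run):
1. the large ring is fully home on the arbor (horizontal distance between ring_large and seat below 0.0025 m and angle between the z axis of ring_large and the z axis of stand, either way round below 0.08 rad and value of joint pin above 0.0015 m and z of ring_large in the frame of seat below 0.0325 m), for 0.2 s.
2. the medium ring is fully home on the arbor (horizontal distance between ring_medium and seat below 0.0025 m and angle between the z axis of ring_medium and the z axis of stand, either way round below 0.08 rad and z of ring_medium in the frame of ring_large between 0.0095 and 0.0135 m), for 0.2 s.
3. the small ring is fully home on the arbor (horizontal distance between ring_small and seat below 0.0025 m and angle between the z axis of ring_small and the z axis of stand, either way round below 0.08 rad and z of ring_small in the frame of ring_medium between 0.0095 and 0.0135 m), for 0.2 s.
At the end, for the whole second after the job is handed in: All three rings are on the arbor and at rest: large on the nut (its tell-tale pin pressed in by more than 1.5 mm of its 3 mm), medium on the large, small on the medium, each flat (within 0.08 rad), centred within 2.5 mm and with no gap of more than 1.5 mm below it (all of step 1 and all of step 2 and all of step 3 and linear speed of each of ring_large, ring_medium, ring_small below 0.01 m/s); the robot touches nothing.
It fails at once if the rings are pressed onto the stand, or the fingers onto the stand, with more than 35 N (contact force between any of ring_large, ring_medium, ring_small, the fingers and stand above 35 N).
It fails at once if a bystander is moved by more than 20 mm (distance of any of slip_jar, rib, trimmer, beaker, lid_knob, bowl, scraper from where it was at the start of the episode above 0.02 m).
It also fails if it takes over 72 s, if anything falls off the work surface, if the arm or the gripper's body presses on something with over 40 N, if the wrist force passes 120 N, or if a joint passes its speed limit or range.

## Robot

A 6-joint arm with a two-finger parallel gripper is mounted at the origin on the work surface. World frame = base frame: x ahead of the robot, y to its left, z up, the work surface at z = 0. Lengths are in m, angles in rad, forces in N, time in s.
With the tool pointing down it reaches from about 0.25 to 0.725 m from the base axis. Payload 4 kg.
Tool frame: the origin (TCP) lies midway between the tips of the shut fingers; the grasp point (between the pads) lies pinch_z behind it (pinch_z is the distance from the TCP to the grasp point, in m); z points along the fingers, y is the direction in which the jaws open and shut (so a half turn about z gives the same grasp; the last joint's range is limited). The gripper opens to 85 mm and grips with 20 to 120 N. Pads are 22 mm wide; open, the fingers measure 114 mm over their backs; the gripper's body (76 mm by 85 mm) begins 54 mm behind the grasp point. The pads swing forward as they close: fully open they stand 13 mm farther back than shut.
Start: joints at [1.333, 0.241, 0.005, 1.335, 0, 1.571], TCP at [0.118, 0.486, 0.196] pointing down, gripper open.
Joint ranges: [-2.72, 2.72], [-1.05, 1.87], [-1.09, 1.28], [-1.99, 2.15], [-1.42, 1.44], [-3.14, 3.14]. Speed limits (rad/s): [2.79, 2.79, 3.14, 3.14, 3.14, 3.14].

## Interface

Orientations are given as a unit quaternion [x, y, z, w].
In Python, from workcell import * gives the robot as it stands.
- The arm moves only by the tool move_arm, never from a script. Its argument "motion" is a list of rows, each a list of 3 entries, a list of its own where there are three numbers: the finger opening in mm, from 0 to 85.4, then the shift along the tool's x, y, z in units of 50 mm (1.0 is 50 mm), then the turn about the tool's z in units of 6 degrees (1.0 is 6 degrees). In form: [[claw, [dx, dy, dz], roll], ...]. A call has exactly 10 rows; each row is the pose to reach, as a shift and turn from the pose commanded when the call began, along the tool's axes at that moment; what a row does not reach only later rows make up. A row lasts 1/10 s, in which the tool goes at most 50 mm and 8.59 degrees, less where a joint would pass 70% of its speed; a pose out of reach is approached as far as the arm can. A call with a gripper value outside its range is refused whole. The fingers move at their own pace and stop on an object; the grip force is fixed at half the most. Time passes only in rows, so rows that repeat a pose let the fingers close, or fill a call up. It gives the time, the measured TCP pose, the force and the opening at its end, in the units of the state.
- get_obs(): the state, without advancing time (a new reading comes with each control period).
- camera(name): name is "scene" or "top" or "wrist"; returns a dict with "color" (480x640x3 uint8, red, green, blue), "fx", "fy", "cx", "cy" (pixels), "distortion" ([k1, k2, p1, p2, k3] as OpenCV has them; the pictures are not rectified), "rvec" (rotation vector, rad) and "tvec" (3), from world to camera coordinates, as OpenCV has them; the wrist camera has in their place "mount" (4x4, takes a point from camera to tool coordinates, whose origin is the TCP and whose axes are the flange's). Camera axes: x right, y down, z forward; pixel columns grow to the right and rows downward; lengths in m; the calibration is good to about 2 mm. A picture is of the moment at which its call begins: read the wrist's pose just before it. There is no depth.
- job_done(): hands the job in, once; it reports no verdict.
The state is a dict: "clock": time; "joint_pos": joint angles; "joint_vel": joint speeds; "tau": joint torques, N m; "eef_pos": TCP position; "tool_rot": TCP orientation; "ft_force": force on the tool from outside, world axes, zero at the start; "ft_torque": the same for the moment, N m; "grip_width": finger opening in m.
Only numpy, scipy, OpenCV 4.12 (cv2) and the standard library are available. Lean on these libraries where they do the work, as an engineer would, in place of code of your own. Each camera call takes 0.05 s, during which the arm holds its last target.

## Working session

There is one attempt and no reset: what is moved stays moved. The work goes in short steps, Python scripts to look and compute and a tool call to move; the robot and the scene stay as the last step left them, time stands still between calls to the robot, and variables do not carry over. Pictures are saved under pics/ and viewed, and the job is handed in when it is done.

Besides the shell and the picture viewer there is one more tool, called by a JSON object that holds its "name" and its "arguments", one argument or row to a line. move_arm: Moves the arm, as the interface text tells. Its arguments: {"type":"object","properties":{"motion":{"type":"array","items":{"type":"array"}}},"required":["motion"]}

```bash
ls; mkdir -p pics
python3 - <<'E'
from workcell import *
import cv2
print(get_obs())
for n in ["scene","top","wrist"]:
    c=camera(n); cv2.imwrite(f"pics/{n}0.png",c["color"][:,:,::-1])
    print(n,{k:v for k,v in c.items() if k!="color"})
try: print(pinch_z)
except Exception as e: print(e)
E
```

```text
pics
{'clock': 0.0, 'joint_pos': array([ 1.33300095e+00,  2.41427520e-01,  3.72961360e-03,  1.33518540e+00,
       -1.36539833e-06,  1.57080351e+00]), 'joint_vel': array([-0.00067684, -0.00034288, -0.00039439, -0.00158643, -0.00025161,
        0.00101966]), 'tau': array([ 1.72427153e-04, -3.72314072e+01,  2.52410281e+01,  1.69474591e-02,
       -6.69837527e-05,  4.23951263e-06]), 'eef_pos': array([0.11761626, 0.48525103, 0.19480782]), 'tool_rot': array([ 1.18621252e-01,  9.92939026e-01, -1.03620404e-03, -1.23094794e-04]), 'ft_force': array([-0.27224708, -0.94084587, -0.26485218]), 'ft_torque': array([-0.00745143, -0.02889603, -0.02451537]), 'grip_width': 0.08553925373071088}
scene {'fx': 583.0678922920008, 'fy': 583.0678922920008, 'cx': 308.8221133184889, 'cy': 238.01246944284802, 'distortion': array([-0.11704595,  0.        ,  0.        ,  0.        ,  0.        ]), 'rvec': array([ 1.99767615,  1.22772411, -0.59622474]), 'tvec': array([-0.22908203, -0.23752919,  1.58391014])}
top {'fx': 615.5792959495177, 'fy': 615.5792959495177, 'cx': 315.55953481063784, 'cy': 236.79239570292074, 'distortion': array([-0.06460715,  0.        ,  0.        ,  0.        ,  0.        ]), 'rvec': array([ 2.16326941, -2.17096771,  0.08950057]), 'tvec': array([0.0028596 , 0.53125498, 1.5783619 ])}
wrist {'fx': 367.73514184885926, 'fy': 367.73514184885926, 'cx': 323.2571102972781, 'cy': 240.62499674954984, 'distortion': array([-0.06138307,  0.        ,  0.        ,  0.        ,  0.        ]), 'mount': array([[-1.15967568e-03, -9.61256972e-01, -2.75651390e-01,
         6.94196139e-02],
       [ 9.99999012e-01, -1.33367187e-03,  4.43773746e-04,
        -3.24747426e-05],
       [-7.94209112e-04, -2.75650603e-01,  9.61257569e-01,
        -1.77436888e-01],
       [ 0.00000000e+00,  0.00000000e+00,  0.00000000e+00,
         1.00000000e+00]])}
0.0187
```

View pics/scene0.png

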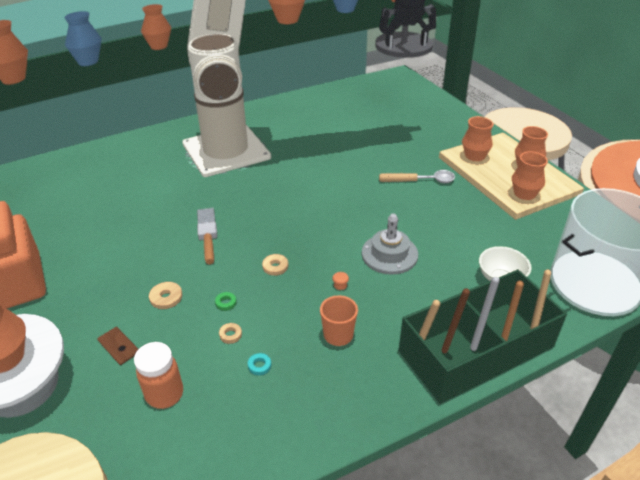

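View pics/top0.png

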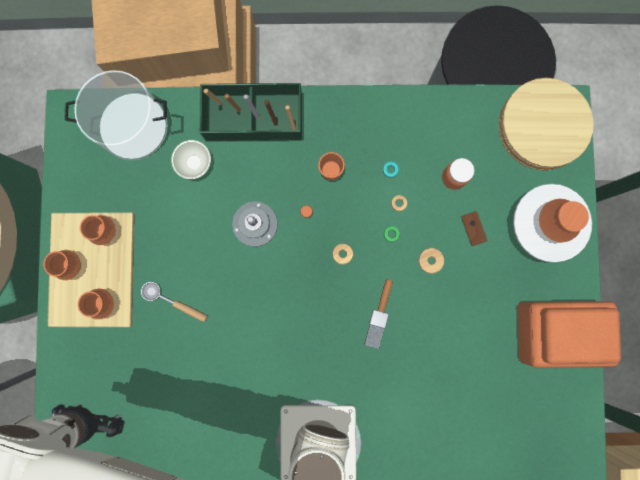

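View pics/wrist0.png

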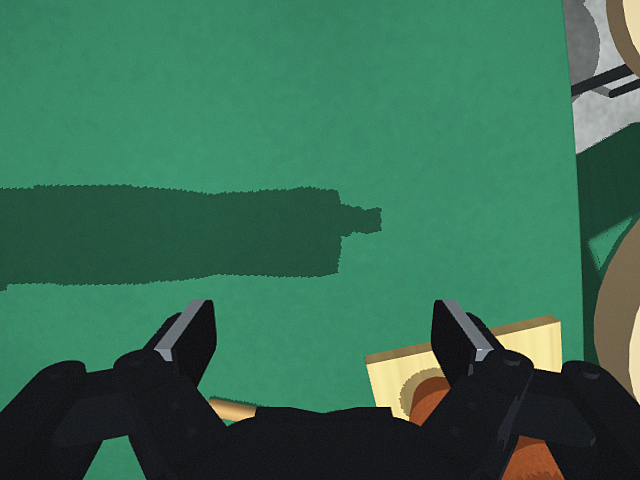

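The plywood rings show in "top" at about (431,260) for the large, (343,254) for the medium and (400,203) for the small. Green at (392,234) and turquoise at (391,170) are decoys. The stand is at (255,223).

```bash
cat > h.py <<'E'
from workcell import *
import cv2, numpy as np
from scipy.spatial.transform import Rotation as R
def ext(c,o=None):
    """R,t world->cam"""
    if "rvec" in c: return cv2.Rodrigues(c["rvec"])[0],np.asarray(c["tvec"],float)
    T=np.eye(4);T[:3,:3]=R.from_quat(o["tool_rot"]).as_matrix();T[:3,3]=o["eef_pos"]
    M=np.linalg.inv(T@c["mount"]); return M[:3,:3],M[:3,3]
def K(c): return np.array([[c["fx"],0,c["cx"]],[0,c["fy"],c["cy"]],[0,0,1]])
def toplane(c,px,z,o=None):
    Rm,t=ext(c,o); p=cv2.undistortPoints(np.asarray(px,float).reshape(-1,1,2),K(c),c["distortion"]).reshape(-1,2)
    d=np.c_[p,np.ones(len(p))]@Rm; C=-Rm.T@t
    return C+d*((z-C[2])/d[:,2])[:,None]
def proj(c,P,o=None):
    Rm,t=ext(c,o); return cv2.projectPoints(np.asarray(P,float).reshape(-1,3),cv2.Rodrigues(Rm)[0],t,K(c),c["distortion"])[0].reshape(-1,2)
def campos(c,o=None):
    Rm,t=ext(c,o); return -Rm.T@t
def snap(n,f=None):
    o=get_obs(); c=camera(n)
    if f: cv2.imwrite(f"pics/{f}.png",c["color"][:,:,::-1])
    return c,o
def circ(P):
    A=np.c_[2*P[:,:2],np.ones(len(P))]; s=np.linalg.lstsq(A,(P[:,:2]**2).sum(1),rcond=None)[0]
    return s[:2],np.sqrt(s[2]+s[0]**2+s[1]**2)
E
python3 - <<'E'
from h import *
for n in ["top","scene"]:
    c,o=snap(n)
    hsv=cv2.cvtColor(c["color"],cv2.COLOR_RGB2HSV)
    m=cv2.inRange(hsv,(10,60,110),(25,190,255))
    cs,hi=cv2.findContours(m,cv2.RETR_CCOMP,cv2.CHAIN_APPROX_NONE)
    for i,k in enumerate(cs):
        if hi[0][i][3]>=0 or hi[0][i][2]<0: continue
        a=cv2.contourArea(k)
        if 150<a<1500:
            ch=hi[0][i][2]
            P=toplane(c,k[:,0],0.012); C,r=circ(P)
            h=toplane(c,cs[ch][:,0],0.012); Ch,rh=circ(h)
            print(n,k[:,0].mean(0).round(),a,"outer",C.round(4),r.round(4),"hole",Ch.round(4),rh.round(4))
    print(campos(c).round(3))
c,o=snap("top"); I=c["color"][:,:,::-1]
cv2.imwrite("pics/cropA.png",cv2.resize(I[150:290,320:460],None,fx=4,fy=4,interpolation=2))
cv2.imwrite("pics/cropB.png",cv2.resize(I[180:270,210:320],None,fx=6,fy=6,interpolation=2))
c,o=snap("scene"); I=c["color"][:,:,::-1]
cv2.imwrite("pics/cropC.png",cv2.resize(I[200:290,340:440],None,fx=6,fy=6,interpolation=2))
E
```

```text
top [625. 461.] 838.0 outer [-0.0532 -0.7983] 0.0448 hole [-0.067  -0.8126] 0.0033
top [431. 260.] 459.5 outer [ 0.4699 -0.3007] 0.0317 hole [ 0.4695 -0.3007] 0.0114
top [342. 253.] 296.0 outer [ 0.4884 -0.0689] 0.0255 hole [ 0.4882 -0.0691] 0.0118
top [474. 228.] 406.0 outer [ 0.554 -0.417] 0.0327 hole [ 0.5408 -0.4211] 0.0026
top [562. 219.] 1477.5 outer [ 0.5764 -0.6544] 0.0586 hole [ 0.524  -0.6469] 0.0027
top [399. 203.] 169.5 outer [ 0.6218 -0.2191] 0.0195 hole [ 0.6219 -0.2187] 0.0118
top [  5. 237.] 948.0 outer [0.534  0.9014] 0.1039 hole [0.4333 0.8318] 0.0027
top [453. 179.] 155.5 outer [ 0.6942 -0.3708] 0.0304 hole [ 0.6635 -0.3687] 0.0027
top [331. 165.] 529.5 outer [ 0.7237 -0.0405] 0.0349 hole [ 0.6889 -0.0376] 0.0027
[ 0.38  -0.018  1.621]
scene [161. 383.] 878.5 outer [ 0.6804 -0.3636] 0.0328 hole [ 0.7281 -0.3688] 0.0018
scene [118. 345.] 714.0 outer [ 0.5582 -0.4134] 0.0354 hole [ 0.5888 -0.4078] 0.0021
scene [230. 333.] 323.5 outer [ 0.6255 -0.2163] 0.0218 hole [ 0.6255 -0.2163] 0.0089
scene [  8. 346.] 329.5 outer [ 0.4676 -0.611 ] 0.0347 hole [ 0.5204 -0.6158] 0.0031
scene [338. 319.] 1467.5 outer [ 0.6866 -0.0214] 0.0503 hole [ 0.7397 -0.053 ] 0.0021
scene [165. 295.] 650.5 outer [ 0.4737 -0.2975] 0.0345 hole [ 0.4742 -0.2972] 0.0078
scene [340. 280.] 210.0 outer [0.5974 0.031 ] 0.0209 hole [0.6141 0.0148] 0.0024
scene [275. 264.] 391.5 outer [ 0.4924 -0.0664] 0.0287 hole [ 0.4925 -0.0662] 0.0075
scene [11. 51.] 871.5 outer [-1.1489 -0.595 ] 0.2603 hole [-0.8074 -0.5294] 0.0072
scene [157.  28.] 682.5 outer [-1.0877 -0.0011] 0.2072 hole [-0.8325  0.0336] 0.0079
scene [286.   7.] 501.5 outer [-0.9411  0.6103] 0.1205 hole [-0.8023  0.5586] 0.0088
[ 1.332 -0.384  0.834]
```

View pics/cropA.png

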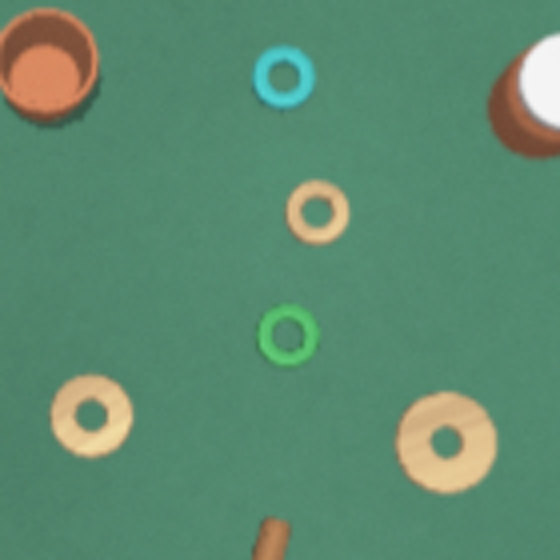

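View pics/cropB.png

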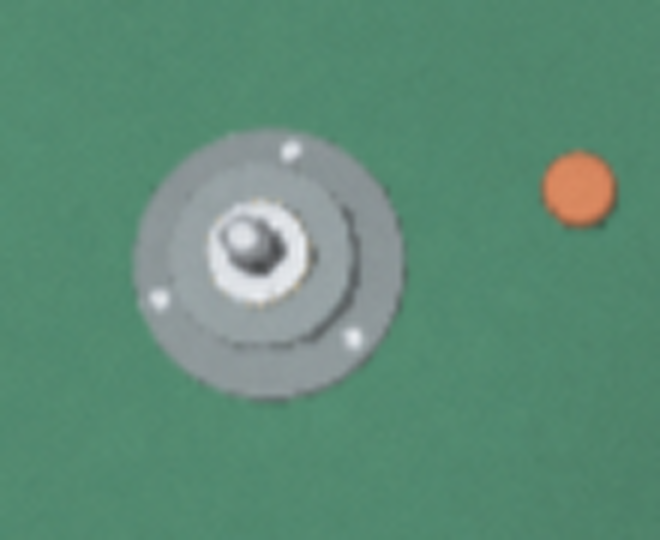

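View pics/cropC.png

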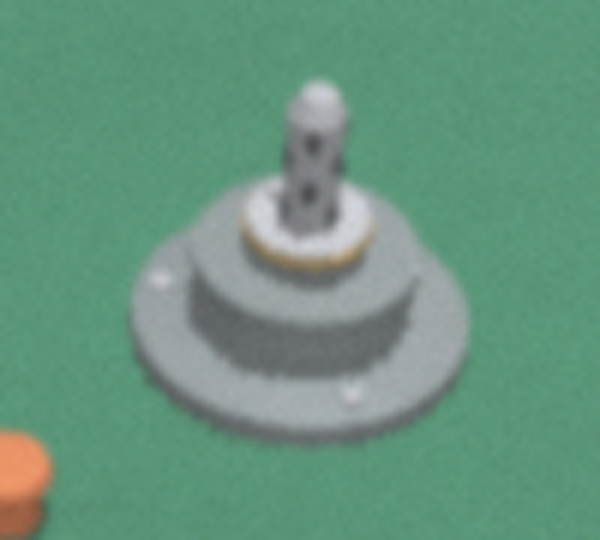

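Run:
```python
from h import *
c,o=snap("top"); s,_=snap("scene")
# foot: non-green in top near stand
hsv=cv2.cvtColor(c["color"],cv2.COLOR_RGB2HSV); m=np.zeros((480,640),np.uint8)
m[170:275,215:295]=cv2.inRange(hsv,(0,0,0),(180,60,255))[170:275,215:295]
cs,_=cv2.findContours(m,0,cv2.CHAIN_APPROX_NONE); k=max(cs,key=cv2.contourArea)
print("foot top z.012",circ(toplane(c,k[:,0],0.012)))
# washer bright
w=np.zeros((480,640),np.uint8); w[200:240,235:275]=cv2.inRange(hsv,(0,0,195),(180,40,255))[200:240,235:275]
cs,_=cv2.findContours(w,0,cv2.CHAIN_APPROX_NONE); k=max(cs,key=cv2.contourArea); print(len(k),cv2.fitEllipse(k))
for z in (.05,.06,.07): print("washer",z,circ(toplane(c,k[:,0],z)))
def tri(pt,ps):
    a=toplane(c,[pt],0)[0];b=toplane(s,[ps],0)[0];A=campos(c);B=campos(s)
    u=(a-A)/np.linalg.norm(a-A);v=(b-B)/np.linalg.norm(b-B)
    st=np.linalg.lstsq(np.c_[u,-v],B-A,rcond=None)[0]
    return (A+u*st[0]).round(4),(B+v*st[1]).round(4)
print("tip",tri((245/6+210-.4,233/6+180-.4),(321/6+340-.4,93/6+200-.4)))
print("washer",tri((258/6+210-.4,252/6+180-.4),(308/6+340-.4,222/6+200-.4)))
print("tip top z.108",toplane(c,[(245/6+209.6,233/6+179.6)],.108))
for n,p,q in (("L",(431,260),(165.5,295)),("M",(342.7,253.7),(275,264)),("S",(399.5,202.7),(230.3,333))): print(n,tri(p,q))
```

```text
foot top z.012 (array([0.56813581, 0.16221816]), np.float64(0.05916934104836164))
45 ((252.37600708007812, 221.49649047851562), (15.463961601257324, 15.837347030639648), 30.434097290039062)
washer 0.05 (array([0.56917681, 0.16331707]), np.float64(0.02019667745377937))
washer 0.06 (array([0.56797071, 0.16216203]), np.float64(0.020068152425222183))
washer 0.07 (array([0.56676462, 0.16100699]), np.float64(0.019939627396655994))
tip (array([0.5695, 0.1612, 0.1108]), array([0.5716, 0.165 , 0.1115]))
washer (array([0.5685, 0.1624, 0.0532]), array([0.5702, 0.1655, 0.0537]))
tip top z.108 [[0.56983549 0.16149508 0.108     ]]
L (array([ 0.4704, -0.3013,  0.0093]), array([ 0.4716, -0.2968,  0.0086]))
M (array([ 0.4879, -0.0699,  0.0093]), array([ 0.4898, -0.0651,  0.0092]))
S (array([ 0.6224, -0.221 ,  0.0094]), array([ 0.6243, -0.2153,  0.009 ]))
```

```bash
cat >> h.py <<'E'
def go(target,yaw=None,o=None):
    """units for move_arm from measured pose to world target (TCP); yaw = desired azimuth of tool y (mod pi)"""
    o=o or get_obs(); Rt=R.from_quat(o["tool_rot"]).as_matrix()
    d=Rt.T@(np.asarray(target)-o["eef_pos"])/0.05
    y=np.arctan2(Rt[1,1],Rt[0,1]); r=0
    if yaw is not None:
        r=-(((yaw-y)+np.pi/2)%np.pi-np.pi/2)/np.radians(6)
    print("shift",d.round(3),"roll",round(r,2),"yaw now",round(np.degrees(y),2))
E
python3 -c "
from h import *
go((.47,-.301,.16),np.pi/2)"
```

```text
shift [-10.553 -13.636   0.715] roll -2.27 yaw now 76.38
```

{"name": "move_arm", "arguments": {
  "motion": [
    [85, [-0.3, -0.4, 0], -0.2],
    [85, [-0.8, -1.0, 0], -0.5],
    [85, [-1.4, -1.8, 0], -0.8],
    [85, [-2.0, -2.6, 0], -1.1],
    [85, [-2.6, -3.4, 0], -1.4],
    [85, [-3.2, -4.2, 0], -1.7],
    [85, [-3.8, -5.0, 0], -2.0],
    [85, [-4.4, -5.8, 0], -2.27],
    [85, [-5.0, -6.6, 0], -2.27],
    [85, [-5.6, -7.4, 0], -2.27]
  ]
}}

```text
clock: 1.45
eef_pos: [0.3033, 0.0586, 0.1962]
tool_rot: [-0.0, 1.0, 0.0, 0.001]
ft_force: [1.3, 0.0, 0.2]
grip_width: 0.085
```

```bash
python3 -c "
from h import *
go((.47,-.301,.16),np.pi/2); print(get_obs()['eef_pos'],get_obs()['joint_pos'])"
```

```text
shift [-3.33  -7.193  0.728] roll 0.0 yaw now 90.02
[0.30326485 0.0585597  0.19623784] [ 1.90584470e-01 -1.47803288e-01 -4.05160325e-01  1.31124389e+00
  1.50653233e-04  1.90209266e-01]
```

{"name": "move_arm", "arguments": {
  "motion": [
    [85, [-0.4, -0.9, 0.1], 0],
    [85, [-0.8, -1.8, 0.2], 0],
    [85, [-1.2, -2.6, 0.3], 0],
    [85, [-1.6, -3.5, 0.4], 0],
    [85, [-2.0, -4.3, 0.5], 0],
    [85, [-2.4, -5.2, 0.6], 0],
    [85, [-2.8, -6.0, 0.7], 0],
    [85, [-3.15, -6.8, 0.73], 0],
    [85, [-3.33, -7.19, 0.73], 0],
    [85, [-3.33, -7.19, 0.73], 0]
  ]
}}

```text
clock: 2.45
eef_pos: [0.47, -0.3019, 0.1583]
tool_rot: [0.002, 1.0, -0.0, 0.0]
ft_force: [0.2, 0.4, 0.3]
grip_width: 0.0848
```

```bash
cat > ringw.py <<'E'
from h import *
import sys
c,o=snap("wrist",sys.argv[1]); zt=float(sys.argv[2])
print(o["eef_pos"].round(4),o["ft_force"].round(1),o["grip_width"],np.abs(o["joint_vel"]).max())
hsv=cv2.cvtColor(c["color"],cv2.COLOR_RGB2HSV)
m=cv2.inRange(hsv,(10,60,110),(25,190,255))
cs,hi=cv2.findContours(m,cv2.RETR_CCOMP,cv2.CHAIN_APPROX_NONE)
for i,k in enumerate(cs):
    if hi[0][i][3]>=0 or cv2.contourArea(k)<1000: continue
    C,r=circ(toplane(c,k[:,0],zt,o)); print(k[:,0].mean(0).round(),"outer",C.round(4),r.round(4))
    for j,h in enumerate(cs):
        if hi[0][j][3]==i and cv2.contourArea(h)>100:
            C,r=circ(toplane(c,h[:,0],zt,o)); print("  hole",C.round(4),r.round(4),h[:,0].mean(0).round(1))
E
python3 ringw.py w1 0.012
```

```text
[ 0.47   -0.3019  0.1583] [0.2 0.4 0.3] 0.08475018744311803 0.06605069570985757
[113. 469.] outer [ 0.7753 -0.5544] 0.0295
[406. 358.] outer [ 0.6191 -0.2183] 0.0217
  hole [ 0.6189 -0.2178] 0.0094 [407.3 358.6]
[212. 294.] outer [ 0.5489 -0.4126] 0.0306
[570. 233.] outer [ 0.4878 -0.0701] 0.0277
  hole [ 0.4874 -0.0706] 0.0089 [570.1 233. ]
[327. 214.] outer [ 0.4691 -0.2985] 0.0321
  hole [ 0.4686 -0.2986] 0.0105 [327. 214.]
[473. 106.] outer [ 0.3773 -0.1758] 0.0295
```

View pics/w1.png

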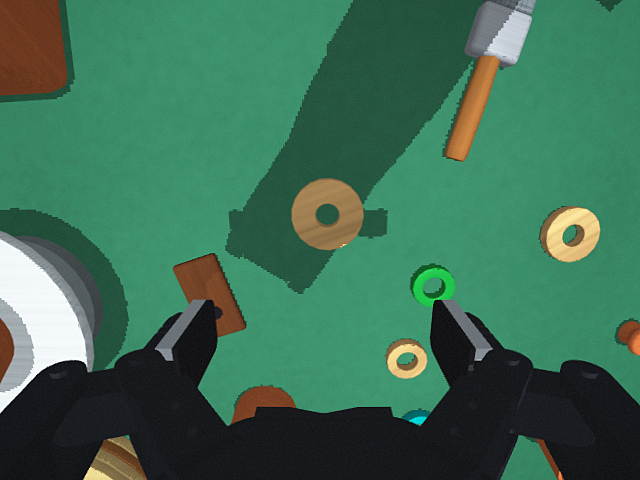

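{"name": "move_arm", "arguments": {
  "motion": [
    [85, [0.02, 0.06, 0.4], 0],
    [85, [0.02, 0.06, 0.9], 0],
    [85, [0.02, 0.06, 1.4], 0],
    [85, [0.02, 0.06, 1.9], 0],
    [85, [0.02, 0.06, 2.3], 0],
    [85, [0.02, 0.06, 2.6], 0],
    [85, [0.02, 0.06, 2.9], 0],
    [85, [0.02, 0.06, 3.1], 0],
    [85, [0.02, 0.06, 3.22], 0],
    [85, [0.02, 0.06, 3.22], 0]
  ]
}}

```text
clock: 3.5
eef_pos: [0.4677, -0.2953, -0.0022]
tool_rot: [-0.0, 1.0, 0.0, -0.001]
ft_force: [-0.5, 0.3, -0.4]
grip_width: 0.0851
```

```bash
python3 ringw.py w2 0.012
```

```text
[ 0.4677 -0.2953 -0.0022] [-0.5  0.3 -0.4] 0.08507058905460355 0.024547523967546836
[316. 284.] outer [ 0.4684 -0.2989] 0.0325
  hole [ 0.467  -0.2989] 0.0094 [316.  284.2]
[596.  92.] outer [ 0.3804 -0.1778] 0.0281
```

View pics/w2.png

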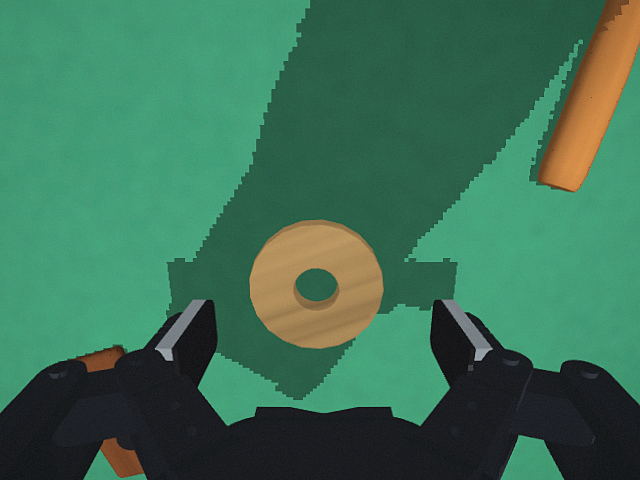

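{"name": "move_arm", "arguments": {
  "motion": [
    [85, [-0.01, -0.035, 0], 0],
    [85, [-0.01, -0.07, 0], 0],
    [85, [-0.01, -0.07, 0], 0],
    [40, [-0.01, -0.07, 0], 0],
    [40, [-0.01, -0.07, 0], 0],
    [40, [-0.01, -0.07, 0], 0],
    [40, [-0.01, -0.07, 0], 0],
    [40, [-0.01, -0.07, 0], 0],
    [40, [-0.01, -0.07, 0], 0],
    [40, [-0.01, -0.07, 0], 0]
  ]
}}

```text
clock: 4.55
eef_pos: [0.4687, -0.2996, -0.0018]
tool_rot: [-0.0, 1.0, 0.0, -0.0]
ft_force: [-0.5, -0.7, -0.1]
grip_width: 0.0399
```

```bash
python3 ringw.py w3 0.012;  python3 -c "
from h import *
o=get_obs(); c=camera('scene')['color'][:,:,::-1]; cv2.imwrite('pics/s3.png',cv2.resize(c[220:340,100:260],None,fx=4,fy=4,interpolation=2))"
```

```text
[ 0.4687 -0.2996 -0.0018] [-0.5 -0.7 -0.1] 0.039896521434113 0.0008586611300774224
[ 90. 368.] outer [ 0.5182 -0.4229] 0.0155
[325. 282.] outer [ 0.4678 -0.2991] 0.0311
  hole [ 0.4671 -0.299 ] 0.0095 [324.7 282.2]
[597.  95.] outer [ 0.3825 -0.1765] 0.0267
```

View pics/w3.png

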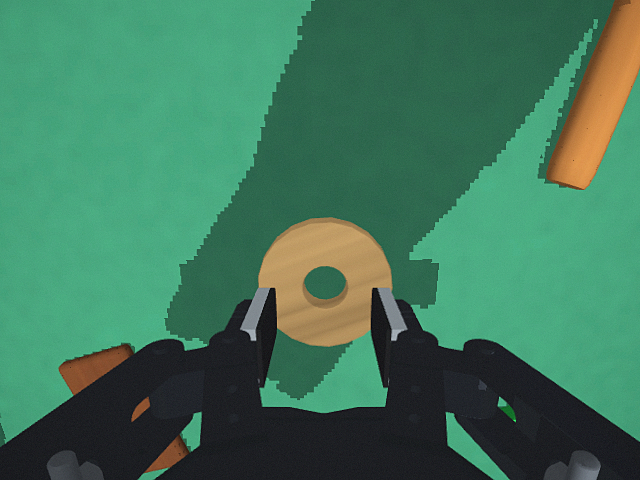

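View pics/s3.png

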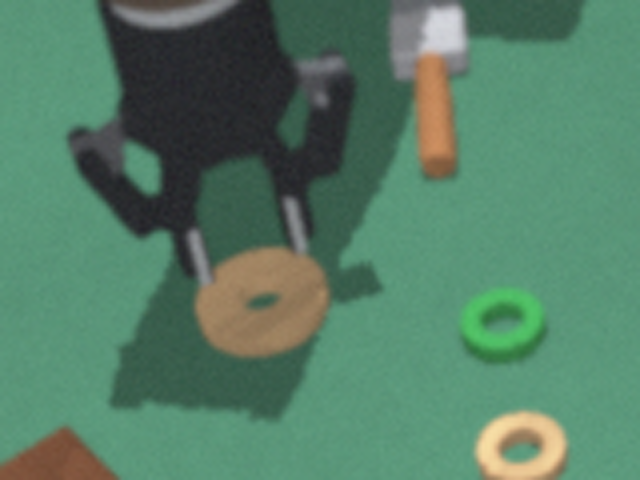

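Run:
```python
from h import *
s,o=snap("scene")
print(proj(s,[o["eef_pos"],o["eef_pos"]+[0,0,.0187],o["eef_pos"]+[0,0,.04]]))
for z in (0,.02,.03,.04): print(z,toplane(s,[(151.7,290),(175.5,281.7)],z).round(4).tolist())
w,o=snap("wrist"); I=w["color"][:,:,::-1].copy()
for dz in (0,.02,.038):
  for x in (-.011,.011):
    for y in (-.02,.02):
      p=proj(w,[o["eef_pos"]+[x,y,dz]],o)[0]; cv2.circle(I,tuple(int(v) for v in p),3,(0,0,255) if dz==0 else (255,0,0) if dz<.03 else (0,255,255),-1)
cv2.imwrite("pics/w4.png",I); print(o["eef_pos"],o["tool_rot"])
```

```text
[[164.69151204 298.16952485]
 [162.97566788 291.6213459 ]
 [160.98263648 283.99041128]]
0 [[0.4356, -0.3176, 0.0], [0.4346, -0.2665, 0.0]]
0.02 [[0.4571, -0.3191, 0.02], [0.4561, -0.2693, 0.02]]
0.03 [[0.4679, -0.3199, 0.03], [0.4669, -0.2707, 0.03]]
0.04 [[0.4786, -0.3207, 0.04], [0.4777, -0.2721, 0.04]]
[ 0.46872009 -0.29962899 -0.00177817] [ 4.88749811e-05  9.99999999e-01 -5.09099476e-06  4.25493749e-06]
```

View pics/w4.png

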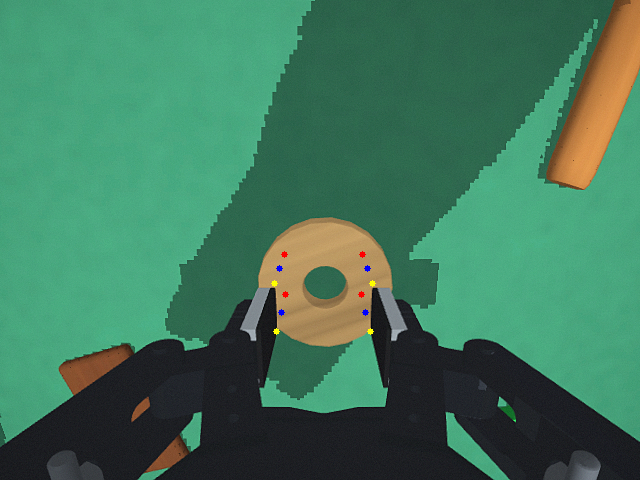

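The fingers closed to 40 mm above the ring, and both pictures put their tips about 33 mm above the reported TCP. The pads therefore sit higher than the nominal TCP, so I'll use the tip height I measured. Opening and descending further, watching the force.

{"name": "move_arm", "arguments": {
  "motion": [
    [85, [0, 0, 0], 0],
    [85, [0, 0, 0], 0],
    [85, [0, 0, 0], 0],
    [85, [0, 0, 0], 0],
    [85, [0, 0, 0.1], 0],
    [85, [0, 0, 0.2], 0],
    [85, [0, 0, 0.3], 0],
    [85, [0, 0, 0.4], 0],
    [85, [0, 0, 0.5], 0],
    [85, [0, 0, 0.5], 0]
  ]
}}

```text
clock: 5.75
eef_pos: [0.468, -0.2992, -0.0279]
tool_rot: [0.0, 1.0, 0.001, -0.001]
ft_force: [-0.3, 0.0, 0.4]
grip_width: 0.0847
```

```bash
python3 ringw.py w5 0.012;  python3 -c "
from h import *
o=get_obs(); c=camera('scene')['color'][:,:,::-1]; cv2.imwrite('pics/s5.png',cv2.resize(c[220:340,100:260],None,fx=4,fy=4,interpolation=2))"
```

```text
[ 0.468  -0.2992 -0.0279] [-0.3  0.   0.4] 0.08466099987487126 0.013035283704433536
[115. 462.] outer [ 0.5521 -0.4039] 0.0143
[324. 306.] outer [ 0.4682 -0.2991] 0.0325
  hole [ 0.4665 -0.2991] 0.0091 [324.  306.6]
[620. 135.] outer [ 0.3968 -0.1847] 0.0177
```

View pics/w5.png

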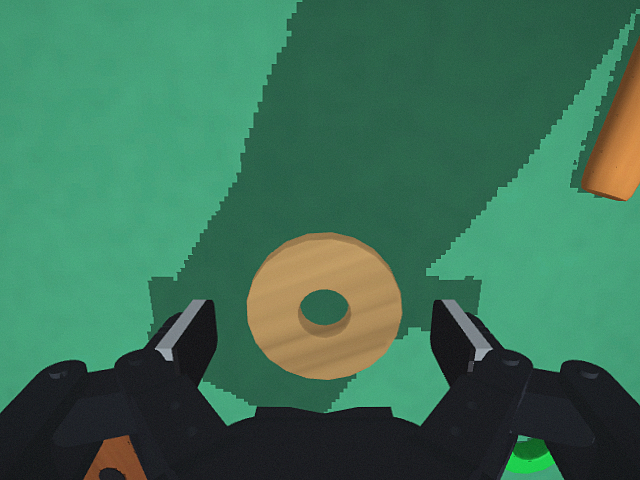

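View pics/s5.png

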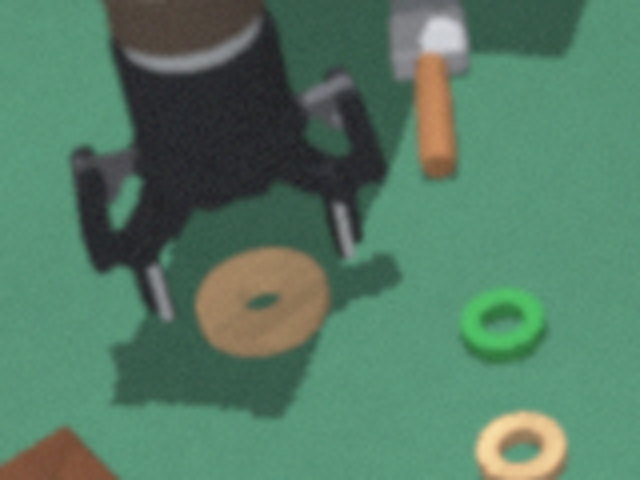

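{"name": "move_arm", "arguments": {
  "motion": [
    [85, [-0.02, 0, 0.06], 0],
    [85, [-0.02, 0, 0.12], 0],
    [85, [-0.02, 0, 0.18], 0],
    [85, [-0.02, 0, 0.18], 0],
    [60, [-0.02, 0, 0.18], 0],
    [60, [-0.02, 0, 0.18], 0],
    [60, [-0.02, 0, 0.18], 0],
    [60, [-0.02, 0, 0.18], 0],
    [60, [-0.02, 0, 0.18], 0],
    [60, [-0.02, 0, 0.18], 0]
  ]
}}

```text
clock: 6.85
eef_pos: [0.4701, -0.2999, -0.0349]
tool_rot: [0.0, 1.0, -0.0, 0.001]
ft_force: [-0.4, 0.8, 5.5]
grip_width: 0.0625
```

```bash
python3 ringw.py w6 0.012;  python3 -c "
from h import *
o=get_obs(); c=camera('scene')['color'][:,:,::-1]; cv2.imwrite('pics/s6.png',cv2.resize(c[220:340,100:260],None,fx=4,fy=4,interpolation=2))"
```

```text
[ 0.4701 -0.2999 -0.0349] [-0.4  0.8  5.5] 0.06249431195031716 0.0015627238520176277
[323. 310.] outer [ 0.4685 -0.3   ] 0.0324
  hole [ 0.4668 -0.3   ] 0.009 [323.5 310.5]
[623. 150.] outer [ 0.4043 -0.1884] 0.0129
```

View pics/w6.png

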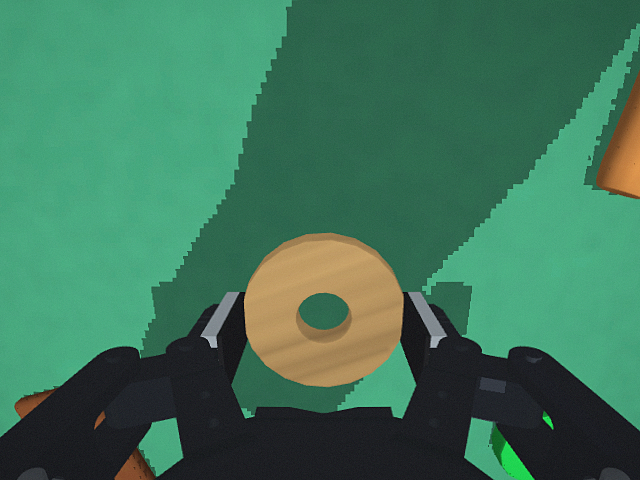

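View pics/s6.png

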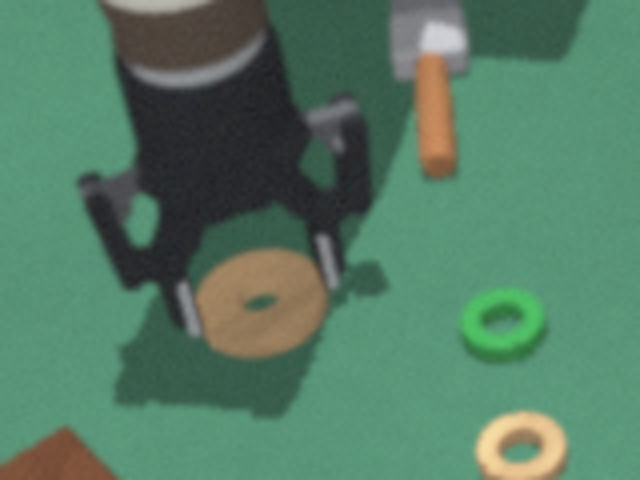

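{"name": "move_arm", "arguments": {
  "motion": [
    [60, [0, 0, -0.2], 0],
    [60, [0, 0, -0.6], 0],
    [60, [0, 0, -1.1], 0],
    [60, [0, 0, -1.7], 0],
    [60, [0, 0, -2.3], 0],
    [60, [-0.1, 0.3, -2.8], 0],
    [60, [-0.3, 0.8, -3.2], 0],
    [60, [-0.5, 1.4, -3.4], 0],
    [60, [-0.8, 2.1, -3.4], 0],
    [60, [-1.1, 2.9, -3.4], 0]
  ]
}}

```text
clock: 7.95
eef_pos: [0.5254, -0.1541, 0.1353]
tool_rot: [0.001, 1.0, -0.0, 0.001]
ft_force: [0.3, -0.6, 0.0]
grip_width: 0.0626
```

{"name": "move_arm", "arguments": {
  "motion": [
    [60, [-0.3, 0.8, 0], 0],
    [60, [-0.6, 1.6, 0], 0],
    [60, [-0.9, 2.4, 0], 0],
    [60, [-1.2, 3.2, 0], 0],
    [60, [-1.5, 4.0, 0], 0],
    [60, [-1.8, 4.8, 0], 0],
    [60, [-2.0, 5.5, 0], 0],
    [60, [-2.2, 6.1, 0], 0],
    [60, [-2.2, 6.34, 0], 0],
    [60, [-2.2, 6.34, 0], 0]
  ]
}}

```text
clock: 8.95
eef_pos: [0.6342, 0.164, 0.1338]
tool_rot: [-0.001, 1.0, -0.0, -0.0]
ft_force: [0.7, -0.8, -0.4]
grip_width: 0.0624
```

```bash
python3 ringw.py w7 0.012
```

```text
[0.6342 0.164  0.1338] [ 0.7 -0.8 -0.4] 0.06244490925044935 0.04706423964398748
[ 86. 314.] outer [ 0.7354 -0.0618] 0.0518
  hole [ 0.7375 -0.056 ] 0.015 [ 98.5 326. ]
[323. 310.] outer [0.7203 0.1641] 0.0742
  hole [0.7163 0.1642] 0.0208 [323.1 310.7]
[158. 182.] outer [0.6008 0.0257] 0.0168
[34. 40.] outer [ 0.4891 -0.0635] 0.0267
  hole [ 0.4907 -0.0616] 0.0084 [33.  42.1]
```

View pics/w7.png

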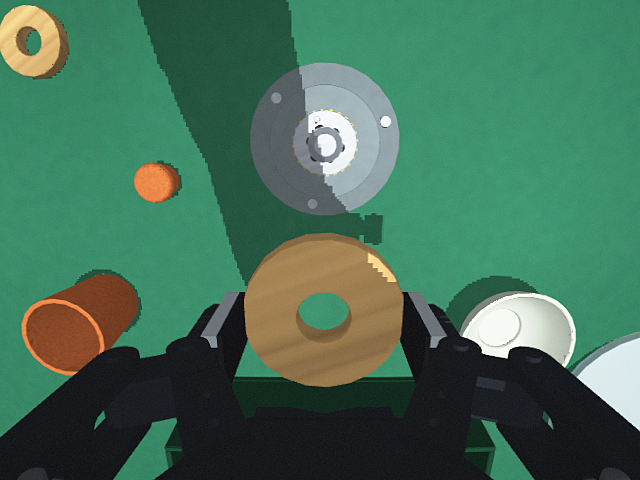

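```bash
cat > stand.py <<'E'
from h import *
import sys
c,o=snap("wrist",sys.argv[1]); print(o["eef_pos"].round(4),np.abs(o["joint_vel"]).max().round(3))
hsv=cv2.cvtColor(c["color"],cv2.COLOR_RGB2HSV)
x0,x1,y0,y1=[int(v) for v in sys.argv[2:6]]
m=np.zeros((480,640),np.uint8); m[y0:y1,x0:x1]=cv2.inRange(hsv,(0,0,0),(180,70,255))[y0:y1,x0:x1]
k=max(cv2.findContours(m,0,cv2.CHAIN_APPROX_NONE)[0],key=cv2.contourArea)
k=cv2.convexHull(k)
print("foot",circ(toplane(c,k[:,0],.012,o)),cv2.minEnclosingCircle(k))
cv2.imwrite("pics/%sz.png"%sys.argv[1],cv2.resize(c["color"][y0:y1,x0:x1,::-1],None,fx=4,fy=4,interpolation=2)[:600,:800])
E
python3 stand.py w8 240 410 55 220
```

```text
[0.6341 0.1624 0.134 ] 0.035
foot (array([0.56946387, 0.16475238]), np.float64(0.058934360443327644)) ((326.23333740234375, 138.78334045410156), 76.6114730834961)
```

View pics/w8z.png

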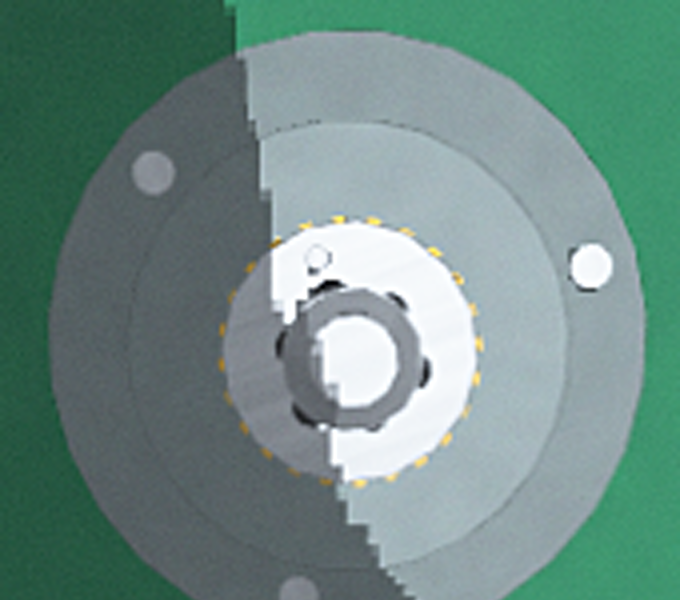

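Run:
```python
from h import *
c,o=snap("wrist"); e=o["eef_pos"]; print(e.round(4),o["tool_rot"].round(4))
print("tip",toplane(c,[(327.9,144.6)],.108,o).round(4), "tip radius px->m",11.3*( (campos(c,o)[2]-.108)/367.7))
for z in (.05,.055,.06,.065): print("washer",z,toplane(c,[(327.4,142.6)],z,o).round(4))
hsv=cv2.cvtColor(c["color"],cv2.COLOR_RGB2HSV); m=cv2.inRange(hsv,(8,50,60),(28,220,255)); m[:225]=0
cs,hi=cv2.findContours(m,cv2.RETR_CCOMP,cv2.CHAIN_APPROX_NONE); i=max(range(len(cs)),key=lambda i:cv2.contourArea(cs[i])); k=cs[i][:,0]
for dz in (.047,.045,.049):
  P=toplane(c,k,e[2]+dz,o)
  sel=P[:,0]>e[0]-.005   # far half only: top edge, no wall
  C,r=circ(P); C2,r2=circ(P[sel]); print(dz,(C-e[:2]).round(4),r.round(4),"far half",(C2-e[:2]).round(4),r2.round(4))
h=[cs[j] for j in range(len(cs)) if hi[0][j][3]==i]; h=max(h,key=cv2.contourArea)[:,0]
# top rim of hole near side (world -x) 
P=toplane(c,h,e[2]+.047,o); sel=P[:,0]<P[:,0].mean(); C,r=circ(P[sel]); print("hole near half",(C-e[:2]).round(4),r.round(4))
P=toplane(c,h,e[2]+.035,o); sel=P[:,0]>P[:,0].mean(); C,r=circ(P[sel]); print("hole far half bottom",(C-e[:2]).round(4),r.round(4))
```

```text
[0.6342 0.1614 0.1341] [ 2.e-04  1.e+00 -5.e-04 -4.e-04]
tip [[0.5694 0.1639 0.108 ]] tip radius px->m 0.006257641991122548
washer 0.05 [[0.5694 0.1643 0.05  ]]
washer 0.055 [[0.5693 0.1642 0.055 ]]
washer 0.06 [[0.5692 0.1642 0.06  ]]
washer 0.065 [[0.5691 0.1641 0.065 ]]
0.047 [-0.0015 -0.0001] 0.0324 far half [ 0.0003 -0.0001] 0.0313
0.045 [-0.0005 -0.0001] 0.0329 far half [ 0.0013 -0.0001] 0.0318
0.049 [-0.0026 -0.0001] 0.0319 far half [-0.0008 -0.0001] 0.0308
hole near half [-0.0008 -0.0001] 0.0108
hole far half bottom [ 0.0008 -0.    ] 0.0112
```

```bash
cat >> h.py <<'E'
def avg(n=4):
    E=[];F=[]
    for _ in range(n):
        o=get_obs(); E.append(o["eef_pos"]);F.append(o["ft_force"]); camera("wrist")
    print("pos",np.mean(E,0).round(4),"sd",np.std(E,0).round(4),"F",np.mean(F,0).round(1)); return np.mean(E,0),np.mean(F,0),o
def tipfind(f,box,zt=.108):
    """bright tip disc in box, wrist"""
E
python3 - <<'E'
from h import *
T=[];E=[]
for i in range(4):
    c,o=snap("wrist"); hsv=cv2.cvtColor(c["color"],cv2.COLOR_RGB2HSV)
    m=np.zeros((480,640),np.uint8); m[60:218,245:408]=cv2.inRange(hsv,(0,0,0),(180,70,255))[60:218,245:408]
    k=cv2.convexHull(max(cv2.findContours(m,0,cv2.CHAIN_APPROX_NONE)[0],key=cv2.contourArea))
    print(o["eef_pos"].round(4),cv2.minEnclosingCircle(k)[0],o["joint_pos"].round(4)[:3])
    E.append(o["eef_pos"])
print(np.mean(E,0))
E
```

```text
[0.6343 0.1609 0.1343] (328.0, 138.2763214111328) [0.2487 0.5819 0.3608]
[0.6345 0.1606 0.1344] (328.0428466796875, 138.0) [0.2482 0.5817 0.3608]
[0.6346 0.1606 0.1345] (328.5, 137.9407958984375) [0.248  0.5817 0.3609]
[0.6347 0.1607 0.1345] (328.5, 137.81756591796875) [0.2481 0.5817 0.3611]
[0.63449179 0.16070565 0.13443279]
```

{"name": "move_arm", "arguments": {
  "motion": [
    [60, [0.2, 0.01, 0], 0],
    [60, [0.5, 0.03, 0], 0],
    [60, [0.8, 0.05, 0], 0],
    [60, [1.1, 0.07, 0], 0],
    [60, [1.25, 0.08, 0.1], 0],
    [60, [1.31, 0.08, 0.3], 0],
    [60, [1.31, 0.08, 0.6], 0],
    [60, [1.31, 0.08, 0.9], 0],
    [60, [1.31, 0.08, 0.98], 0],
    [60, [1.31, 0.08, 0.98], 0]
  ]
}}

```text
clock: 10.3
eef_pos: [0.5687, 0.1657, 0.0841]
tool_rot: [0.0, 1.0, -0.0, -0.001]
ft_force: [-0.0, 0.1, -1.1]
grip_width: 0.0626
```

Run:
```python
from h import *
avg(3)
c,o=snap("wrist","w9"); I=c["color"][:,:,::-1]
cv2.imwrite("pics/w9z.png",cv2.resize(I[220:400,230:420],None,fx=4,fy=4)[:600,:800])
s,_=snap("scene"); cv2.imwrite("pics/s9.png",cv2.resize(s["color"][150:290,320:470,::-1],None,fx=4,fy=4,interpolation=2))
```

```text
pos [0.5693 0.166  0.0849] sd [0.0004 0.0002 0.0006] F [ 0.1 -0.1 -0.7]
```

View pics/w9z.png

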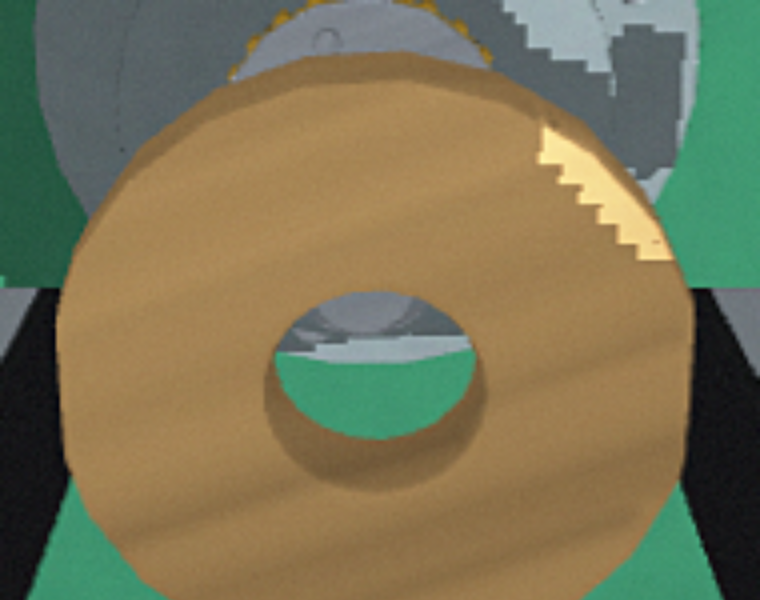

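View pics/s9.png

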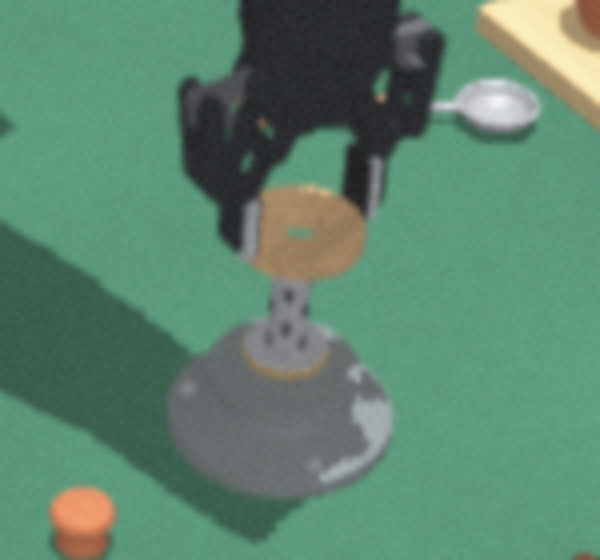

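{"name": "move_arm", "arguments": {
  "motion": [
    [60, [0, -0.024, 0.02], 0],
    [60, [0, -0.024, 0.06], 0],
    [60, [0, -0.024, 0.1], 0],
    [60, [0, -0.024, 0.14], 0],
    [60, [0, -0.024, 0.18], 0],
    [60, [0, -0.024, 0.22], 0],
    [60, [0, -0.024, 0.26], 0],
    [60, [0, -0.024, 0.3], 0],
    [60, [0, -0.024, 0.34], 0],
    [60, [0, -0.024, 0.34], 0]
  ]
}}

```text
clock: 11.55
eef_pos: [0.569, 0.1651, 0.0678]
tool_rot: [0.0, 1.0, -0.0, -0.0]
ft_force: [0.2, 0.4, -1.0]
grip_width: 0.0629
```

Run:
```python
from h import *
avg(2)
c,o=snap("wrist","w10"); I=c["color"][:,:,::-1]
cv2.imwrite("pics/w10z.png",cv2.resize(I[220:400,230:420],None,fx=3,fy=3)[:600,:800])
s,_=snap("scene"); cv2.imwrite("pics/s10.png",cv2.resize(s["color"][170:290,340:450,::-1],None,fx=4,fy=4,interpolation=2))
```

```text
pos [0.569  0.1651 0.0679] sd [0.     0.     0.0001] F [ 0.1  0.3 -0.9]
```

View pics/w10z.png

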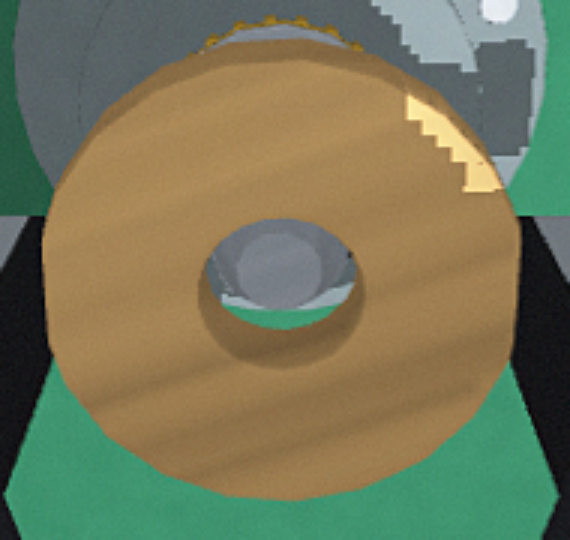

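View pics/s10.png

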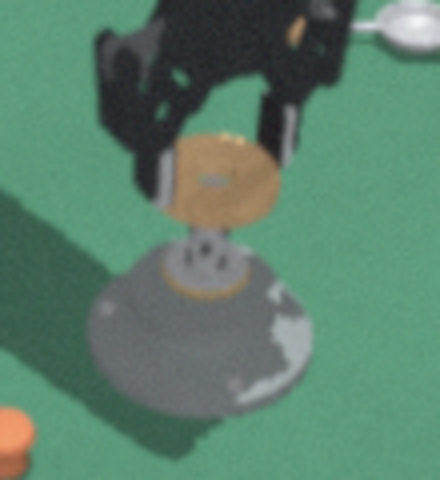

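Run:
```python
from h import *
c,o=snap("wrist"); e=o["eef_pos"]; print(e.round(4),o["ft_force"].round(1))
print((toplane(c,[(322.7,309.7)],.108,o)[0]-e).round(4))
# hole rims: near-rim top row, far-rim (top face) row
print("top rim near/far",[ (toplane(c,[(323.5,r)],e[2]+.047,o)[0]-e)[0].round(4) for r in (220+218/3,220+368/3)])
```

```text
[0.5694 0.1652 0.0683] [-0.4 -1.3  0.2]
[-0.0002 -0.0004  0.0397]
top rim near/far [np.float64(-0.0112), np.float64(0.0108)]
```

{"name": "move_arm", "arguments": {
  "motion": [
    [60, [0, 0, 0.03], 0],
    [60, [0, 0, 0.06], 0],
    [60, [0, 0, 0.09], 0],
    [60, [0, 0, 0.12], 0],
    [60, [0, 0, 0.15], 0],
    [60, [0, 0, 0.18], 0],
    [60, [0, 0, 0.21], 0],
    [60, [0, 0, 0.24], 0],
    [60, [0, 0, 0.27], 0],
    [60, [0, 0, 0.3], 0]
  ]
}}

```text
clock: 12.8
eef_pos: [0.5694, 0.1652, 0.0533]
tool_rot: [0.0, 1.0, 0.0, 0.0]
ft_force: [-1.1, -0.6, 4.6]
grip_width: 0.0631
```

{"name": "move_arm", "arguments": {
  "motion": [
    [60, [0, 0, 0.04], 0],
    [60, [0, 0, 0.08], 0],
    [60, [0, 0, 0.12], 0],
    [60, [0, 0, 0.16], 0],
    [60, [0, 0, 0.2], 0],
    [60, [0, 0, 0.24], 0],
    [60, [0, 0, 0.28], 0],
    [60, [0, 0, 0.32], 0],
    [60, [0, 0, 0.35], 0],
    [60, [0, 0, 0.38], 0]
  ]
}}

```text
clock: 13.8
eef_pos: [0.5696, 0.1652, 0.0349]
tool_rot: [0.0, 1.0, 0.0, 0.001]
ft_force: [-2.3, -0.2, 8.2]
grip_width: 0.0629
```

{"name": "move_arm", "arguments": {
  "motion": [
    [60, [0, 0, 0.01], 0],
    [60, [0, 0, 0.02], 0],
    [60, [0, 0, 0.03], 0],
    [60, [0, 0, 0.04], 0],
    [60, [0, 0, 0.05], 0],
    [60, [0, 0, 0.06], 0],
    [60, [0, 0, 0.07], 0],
    [60, [0, 0, 0.08], 0],
    [60, [0, 0, 0.09], 0],
    [60, [0, 0, 0.1], 0]
  ]
}}

```text
clock: 14.8
eef_pos: [0.5693, 0.1652, 0.0293]
tool_rot: [0.0, 1.0, -0.0, 0.0]
ft_force: [-1.9, -0.1, 5.8]
grip_width: 0.0624
```

{"name": "move_arm", "arguments": {
  "motion": [
    [60, [0, 0, 0.01], 0],
    [60, [0, 0, 0.02], 0],
    [60, [0, 0, 0.03], 0],
    [60, [0, 0, 0.04], 0],
    [60, [0, 0, 0.05], 0],
    [60, [0, 0, 0.06], 0],
    [60, [0, 0, 0.07], 0],
    [60, [0, 0, 0.08], 0],
    [60, [0, 0, 0.08], 0],
    [60, [0, 0, 0.08], 0]
  ]
}}

```text
clock: 15.8
eef_pos: [0.5696, 0.1652, 0.0261]
tool_rot: [0.0, 1.0, 0.0, 0.001]
ft_force: [-1.8, -0.8, 8.0]
grip_width: 0.0627
```

Run:
```python
from h import *
s,o=snap("scene"); cv2.imwrite("pics/s11.png",cv2.resize(s["color"][190:280,340:440,::-1],None,fx=6,fy=6,interpolation=2)); print(o["eef_pos"],o["ft_force"])
```

```text
[0.56960292 0.16524274 0.02609745] [-1.83717267 -0.78492225  7.96180354]
```

View pics/s11.png

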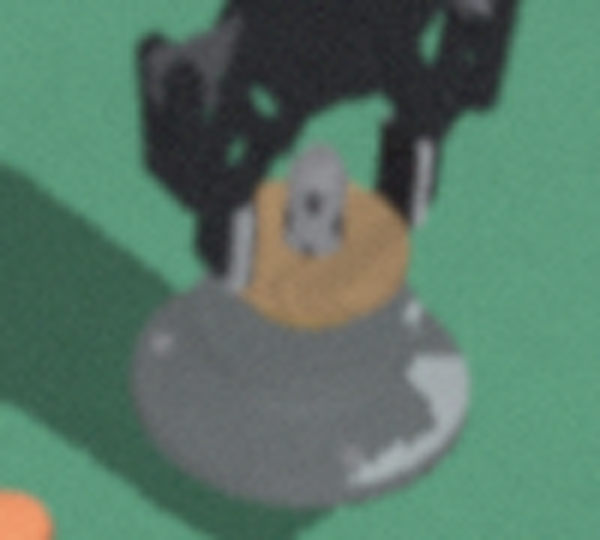

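{"name": "move_arm", "arguments": {
  "motion": [
    [60, [0, 0, 0.01], 0],
    [60, [0, 0, 0.02], 0],
    [60, [0, 0, 0.03], 0],
    [60, [0, 0, 0.04], 0],
    [60, [0, 0, 0.05], 0],
    [60, [0, 0, 0.06], 0],
    [60, [0, 0, 0.07], 0],
    [60, [0, 0, 0.08], 0],
    [60, [0, 0, 0.08], 0],
    [60, [0, 0, 0.08], 0]
  ]
}}

```text
clock: 16.85
eef_pos: [0.5693, 0.1652, 0.0213]
tool_rot: [0.0, 1.0, 0.0, 0.0]
ft_force: [-1.2, -0.7, 5.8]
grip_width: 0.0627
```

{"name": "move_arm", "arguments": {
  "motion": [
    [60, [0, 0, 0.01], 0],
    [60, [0, 0, 0.02], 0],
    [60, [0, 0, 0.03], 0],
    [60, [0, 0, 0.04], 0],
    [60, [0, 0, 0.05], 0],
    [60, [0, 0, 0.06], 0],
    [60, [0, 0, 0.07], 0],
    [60, [0, 0, 0.08], 0],
    [60, [0, 0, 0.08], 0],
    [60, [0, 0, 0.08], 0]
  ]
}}

```text
clock: 17.85
eef_pos: [0.5695, 0.1653, 0.0189]
tool_rot: [0.0, 1.0, 0.0, 0.001]
ft_force: [-4.2, -1.7, 13.4]
grip_width: 0.0629
```

{"name": "move_arm", "arguments": {
  "motion": [
    [60, [0, 0, 0.01], 0],
    [60, [0, 0, 0.01], 0],
    [60, [0, 0, 0.02], 0],
    [60, [0, 0, 0.02], 0],
    [60, [0, 0, 0.03], 0],
    [60, [0, 0, 0.03], 0],
    [60, [0, 0, 0.03], 0],
    [60, [0, 0, 0.03], 0],
    [60, [0, 0, 0.03], 0],
    [60, [0, 0, 0.03], 0]
  ]
}}

```text
clock: 18.85
eef_pos: [0.5696, 0.1652, 0.0184]
tool_rot: [0.0, 1.0, 0.0, 0.001]
ft_force: [-5.9, -2.7, 17.4]
grip_width: 0.0628
```

Run:
```python
from h import *
avg(2)
s,o=snap("wrist","w12"); cv2.imwrite("pics/w12z.png",cv2.resize(s["color"][200:400,220:430,::-1],None,fx=3,fy=3,interpolation=2))
```

```text
pos [0.5696 0.1652 0.0184] sd [0. 0. 0.] F [-5.4 -2.1 17.9]
```

View pics/w12z.png

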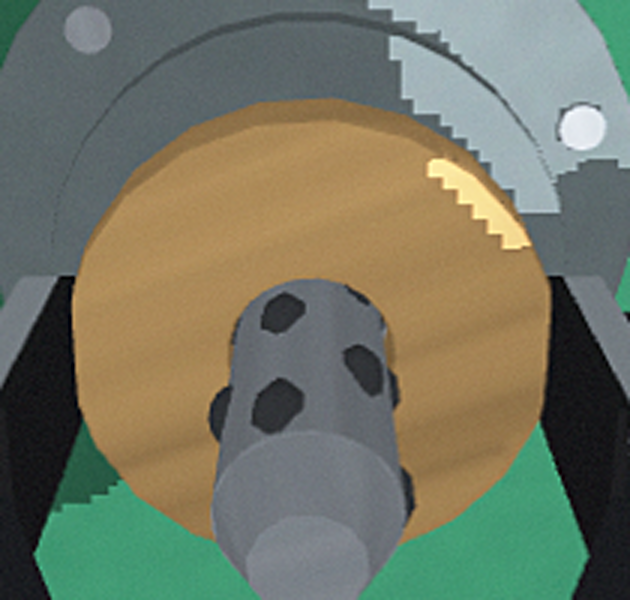

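{"name": "move_arm", "arguments": {
  "motion": [
    [60, [0, 0, -0.02], 0],
    [60, [0, 0, -0.04], 0],
    [85, [0, 0, -0.04], 0],
    [85, [0, 0, -0.04], 0],
    [85, [0, 0, -0.04], 0],
    [85, [0, 0, -0.04], 0],
    [85, [0, 0, -0.1], 0],
    [85, [0, 0, -0.3], 0],
    [85, [0, 0, -0.7], 0],
    [85, [0, 0, -1.2], 0]
  ]
}}

```text
clock: 20.0
eef_pos: [0.5685, 0.165, 0.076]
tool_rot: [0.0, 1.0, -0.0, -0.001]
ft_force: [0.3, 0.7, 0.5]
grip_width: 0.0848
```

{"name": "move_arm", "arguments": {
  "motion": [
    [85, [0, 0, -0.6], 0],
    [85, [0, 0, -1.2], 0],
    [85, [0.2, -0.5, -1.6], 0],
    [85, [0.4, -1.2, -1.6], 0],
    [85, [0.7, -2.0, -1.6], 0],
    [85, [1.0, -2.8, -1.6], 0],
    [85, [1.3, -3.6, -1.6], 0],
    [85, [1.5, -4.3, -1.4], 0],
    [85, [1.63, -4.7, -1.2], 0],
    [85, [1.63, -4.7, -1.0], 0]
  ]
}}

```text
clock: 21.0
eef_pos: [0.4873, -0.0723, 0.1265]
tool_rot: [0.002, 1.0, -0.0, 0.001]
ft_force: [0.3, 0.1, -0.5]
grip_width: 0.0855
```

```bash
python3 - <<'E'
from h import *
avg(3)
s,o=snap("scene"); cv2.imwrite("pics/s13.png",cv2.resize(s["color"][190:280,340:440,::-1],None,fx=6,fy=6,interpolation=2))
E
python3 ringw.py w13 .012
```

```text
pos [ 0.4869 -0.0709  0.1254] sd [0.0002 0.001  0.0008] F [ 0.1 -0.2 -0.2]
[ 0.4881 -0.0691  0.1261] [0.6 0.3 0.1] 0.08531379369885328 0.013079012282973076
[613. 339.] outer [0.6008 0.2048] 0.0346
[326. 223.] outer [ 0.4881 -0.0667] 0.0262
  hole [ 0.4875 -0.0666] 0.0104 [326.5 223.1]
[181.  79.] outer [ 0.3777 -0.1769] 0.0294
```

View pics/s13.png

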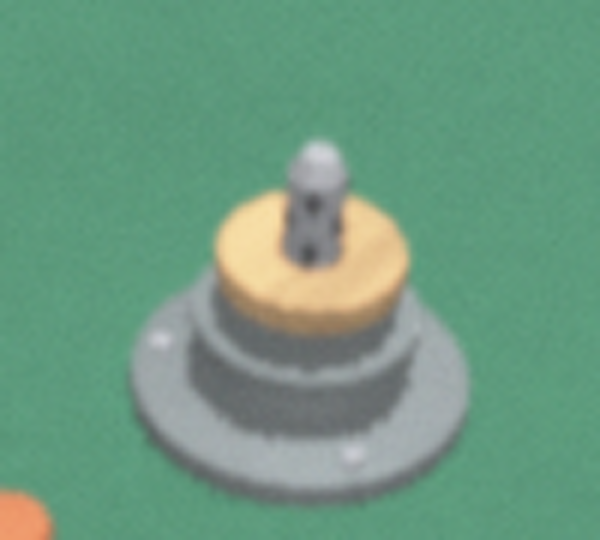

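View pics/w13.png

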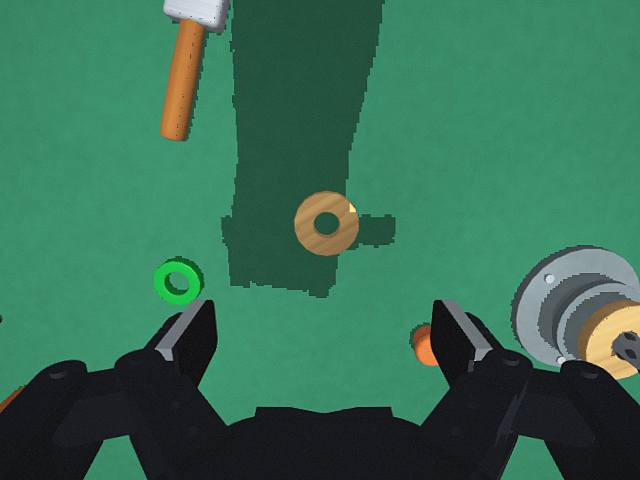

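{"name": "move_arm", "arguments": {
  "motion": [
    [80, [-0.01, 0.03, 0.4], 0],
    [80, [-0.01, 0.03, 0.9], 0],
    [80, [-0.01, 0.03, 1.4], 0],
    [80, [-0.01, 0.03, 1.9], 0],
    [80, [-0.01, 0.03, 2.3], 0],
    [80, [-0.01, 0.03, 2.6], 0],
    [80, [-0.01, 0.03, 2.85], 0],
    [80, [-0.01, 0.03, 3.0], 0],
    [80, [-0.01, 0.03, 3.1], 0],
    [80, [-0.01, 0.03, 3.1], 0]
  ]
}}

```text
clock: 22.25
eef_pos: [0.4884, -0.0679, -0.0295]
tool_rot: [-0.0, 1.0, 0.0, -0.0]
ft_force: [0.5, 0.7, 1.0]
grip_width: 0.08
```

```bash
python3 - <<'E'
from h import *
avg(3)
E
python3 ringw.py w14 .012
```

```text
pos [ 0.4886 -0.068  -0.0291] sd [0.0002 0.0001 0.0003] F [0.1 0.2 0.2]
[ 0.489  -0.0683 -0.0286] [-0.1 -0.1  0.5] 0.08000260003694434 0.006532212194576051
[327. 304.] outer [ 0.487  -0.0668] 0.0266
  hole [ 0.4856 -0.0669] 0.009 [327.2 303.7]
[22. 69.] outer [ 0.3951 -0.1777] 0.0192
```

View pics/w14.png

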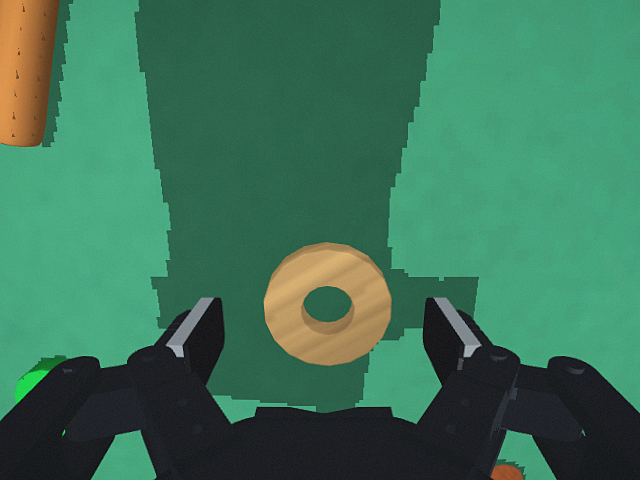

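{"name": "move_arm", "arguments": {
  "motion": [
    [80, [0.01, 0.03, 0], 0],
    [80, [0.01, 0.03, 0], 0],
    [60, [0.01, 0.03, 0], 0],
    [48, [0.01, 0.03, 0], 0],
    [46, [0.01, 0.03, 0], 0],
    [46, [0.01, 0.03, 0], 0],
    [46, [0.01, 0.03, 0], 0],
    [46, [0.01, 0.03, 0], 0],
    [46, [0.01, 0.03, 0], 0],
    [46, [0.01, 0.03, 0], 0]
  ]
}}

```text
clock: 23.45
eef_pos: [0.4879, -0.0668, -0.0281]
tool_rot: [0.0, 1.0, 0.0, 0.0]
ft_force: [-2.6, 0.7, 9.3]
grip_width: 0.0483
```

```bash
python3 ringw.py w15 .012
python3 - <<'E'
from h import *
s,o=snap("scene"); cv2.imwrite("pics/s15.png",cv2.resize(s["color"][200:300,220:340,::-1],None,fx=5,fy=5,interpolation=2))
E
```

```text
[ 0.4879 -0.0668 -0.0281] [-2.6  0.7  9.3] 0.04834074357047018 0.0012265143245051237
[323. 306.] outer [ 0.4869 -0.0669] 0.0264
  hole [ 0.4855 -0.0669] 0.009 [322.9 305.3]
[22. 71.] outer [ 0.3943 -0.1773] 0.0194
```

View pics/w15.png

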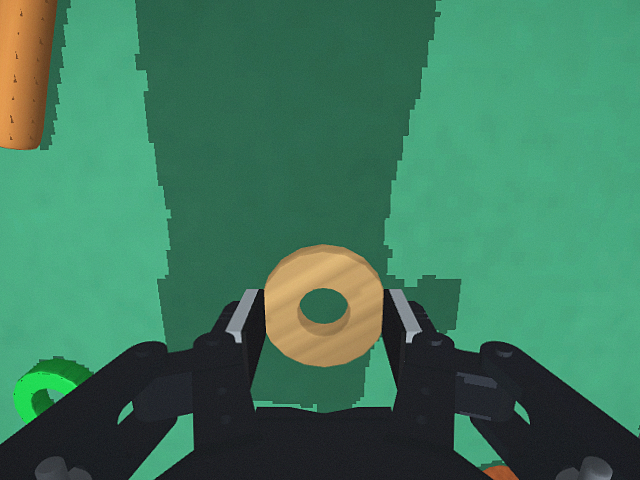

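View pics/s15.png

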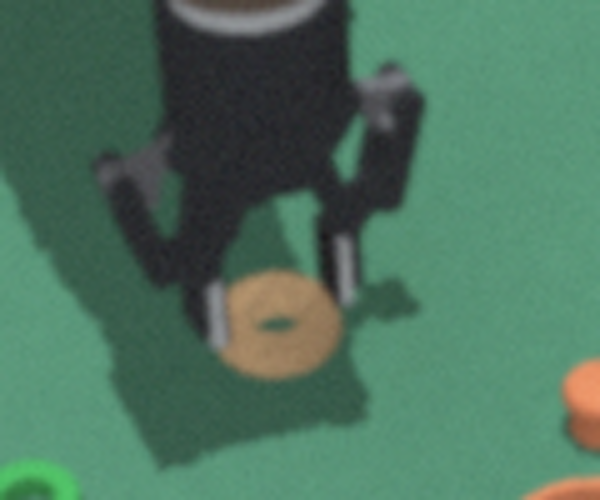

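{"name": "move_arm", "arguments": {
  "motion": [
    [62, [0, 0, 0], 0],
    [62, [0, 0, 0], 0],
    [62, [0, 0, -0.03], 0],
    [62, [0, 0, -0.07], 0],
    [62, [0, 0, -0.07], 0],
    [46, [0, 0, -0.07], 0],
    [46, [0, 0, -0.07], 0],
    [46, [0, 0, -0.07], 0],
    [46, [0, 0, -0.07], 0],
    [46, [0, 0, -0.07], 0]
  ]
}}

```text
clock: 24.55
eef_pos: [0.4877, -0.0668, -0.0258]
tool_rot: [0.0, 1.0, 0.0, -0.0]
ft_force: [-0.3, 0.2, -0.3]
grip_width: 0.0461
```

```bash
python3 ringw.py w16 .012
python3 - <<'E'
from h import *
s,o=snap("scene"); cv2.imwrite("pics/s16.png",cv2.resize(s["color"][200:300,220:340,::-1],None,fx=5,fy=5,interpolation=2))
E
```

```text
[ 0.4877 -0.0668 -0.0258] [-0.3  0.2 -0.3] 0.046100733373858525 0.0015413486682309232
[323. 304.] outer [ 0.4871 -0.067 ] 0.0261
  hole [ 0.4857 -0.067 ] 0.0091 [323.2 303.7]
[27. 72.] outer [ 0.3939 -0.1778] 0.0203
```

View pics/w16.png

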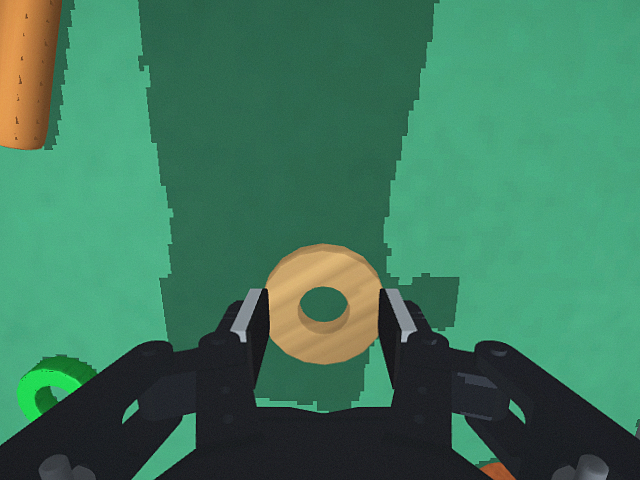

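View pics/s16.png

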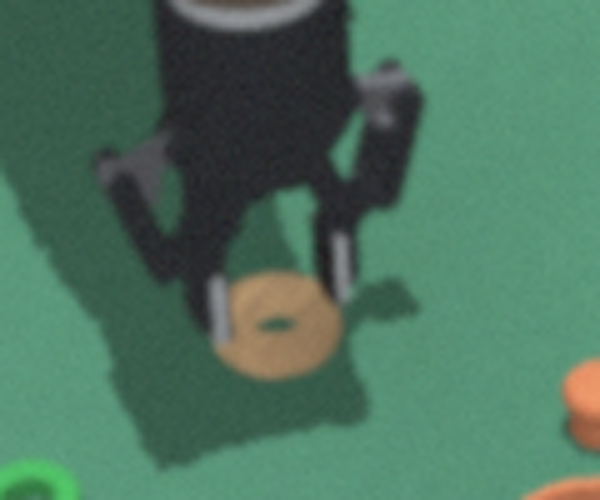

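The tips closed just above the medium ring's top face; the pad edges cover its rim at columns 269 and 379. The tips therefore sit about 39 mm above the reported TCP here, so I'm reopening and going 11 mm lower.

{"name": "move_arm", "arguments": {
  "motion": [
    [70, [0, 0, 0], 0],
    [70, [0, 0, 0], 0],
    [70, [0, 0, 0.04], 0],
    [70, [0, 0, 0.1], 0],
    [70, [0, 0, 0.17], 0],
    [70, [0, 0, 0.21], 0],
    [70, [0, 0, 0.21], 0],
    [46, [0, 0, 0.21], 0],
    [46, [0, 0, 0.21], 0],
    [46, [0, 0, 0.21], 0]
  ]
}}

```text
clock: 25.65
eef_pos: [0.4877, -0.0669, -0.0356]
tool_rot: [0.0, 1.0, -0.0, 0.0]
ft_force: [-2.3, 0.4, 5.1]
grip_width: 0.0509
```

```bash
python3 - <<'E'
from h import *
avg(2)
E
python3 ringw.py w17 .012
python3 - <<'E'
from h import *
s,o=snap("scene"); cv2.imwrite("pics/s17.png",cv2.resize(s["color"][200:300,220:340,::-1],None,fx=5,fy=5,interpolation=2))
E
```

```text
pos [ 0.4878 -0.0669 -0.0356] sd [0. 0. 0.] F [-1.9 -0.2  5. ]
[ 0.4878 -0.0669 -0.0356] [-1.4  0.3  5.4] 0.05070840367647882 0.0013409537576057277
[323. 314.] outer [ 0.4871 -0.067 ] 0.0266
  hole [ 0.4856 -0.067 ] 0.0089 [323.3 313.9]
[15. 73.] outer [ 0.3959 -0.1747] 0.0172
```

View pics/w17.png

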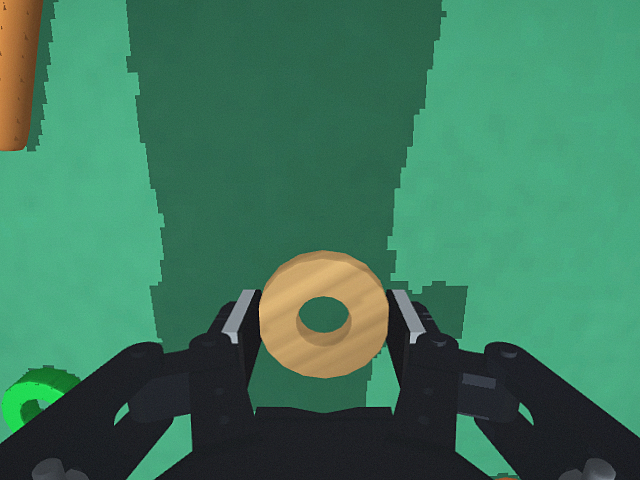

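View pics/s17.png

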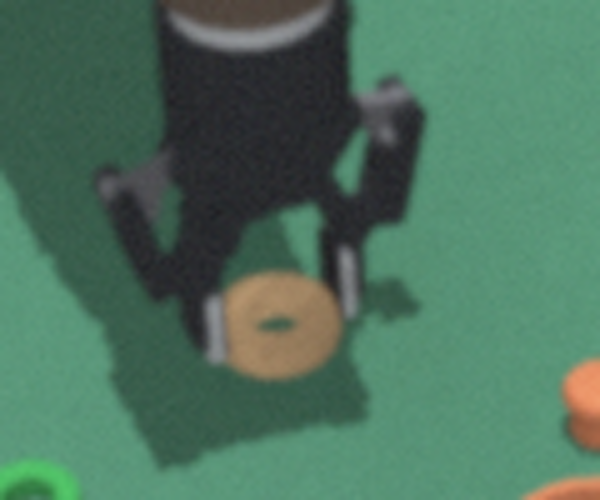

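{"name": "move_arm", "arguments": {
  "motion": [
    [46, [0, 0, -0.3], 0],
    [46, [0, 0, -0.9], 0],
    [46, [0, 0, -1.6], 0],
    [46, [0, 0, -2.3], 0],
    [46, [-0.2, 0.4, -2.9], 0],
    [46, [-0.4, 1.0, -3.2], 0],
    [46, [-0.7, 1.8, -3.2], 0],
    [46, [-1.0, 2.7, -3.2], 0],
    [46, [-1.3, 3.5, -3.2], 0],
    [46, [-1.5, 4.2, -3.2], 0]
  ]
}}

```text
clock: 26.85
eef_pos: [0.5635, 0.1454, 0.1237]
tool_rot: [-0.0, 1.0, 0.0, 0.0]
ft_force: [-0.7, -0.4, -1.1]
grip_width: 0.051
```

{"name": "move_arm", "arguments": {
  "motion": [
    [46, [-0.1, 0.35, 0], 0],
    [46, [-0.12, 0.44, 0], 0],
    [46, [-0.12, 0.44, 0.1], 0],
    [46, [-0.12, 0.44, 0.3], 0],
    [46, [-0.12, 0.44, 0.5], 0],
    [46, [-0.12, 0.44, 0.7], 0],
    [46, [-0.12, 0.44, 0.9], 0],
    [46, [-0.12, 0.44, 1.0], 0],
    [46, [-0.12, 0.44, 1.0], 0],
    [46, [-0.12, 0.44, 1.0], 0]
  ]
}}

```text
clock: 27.85
eef_pos: [0.5689, 0.1652, 0.0738]
tool_rot: [0.0, 1.0, 0.0, 0.0]
ft_force: [0.2, -0.2, -0.1]
grip_width: 0.0511
```

```bash
cat > hole.py <<'E'
from h import *
import sys
off=float(sys.argv[2])
avg(int(sys.argv[3]))
c,o=snap("wrist",sys.argv[1]); e=o["eef_pos"]; print(e.round(4),o["ft_force"].round(1))
cv2.imwrite("pics/%sz.png"%sys.argv[1],cv2.resize(c["color"][220:400,230:420,::-1],None,fx=3,fy=3))
hsv=cv2.cvtColor(c["color"],cv2.COLOR_RGB2HSV); m=cv2.inRange(hsv,(8,50,60),(28,220,255)); m[:225]=0
cs=cv2.findContours(m,cv2.RETR_EXTERNAL,cv2.CHAIN_APPROX_NONE)[0]; k=max(cs,key=cv2.contourArea)[:,0]
P=toplane(c,k,e[2]+off+.012,o); print("ring raw",[v.round(4) for v in circ(P)], (circ(P)[0]-e[:2]).round(4))
E
python3 hole.py w18 .0356 2
```

```text
pos [0.569  0.1652 0.0739] sd [0.0001 0.0001 0.0002] F [ 0.1  0.2 -0.2]
[0.5692 0.1654 0.0743] [-0.4  0.3  0.7]
ring raw [array([0.5624, 0.1652]), np.float64(0.03)] [-0.0069 -0.0002]
```

View pics/w18z.png

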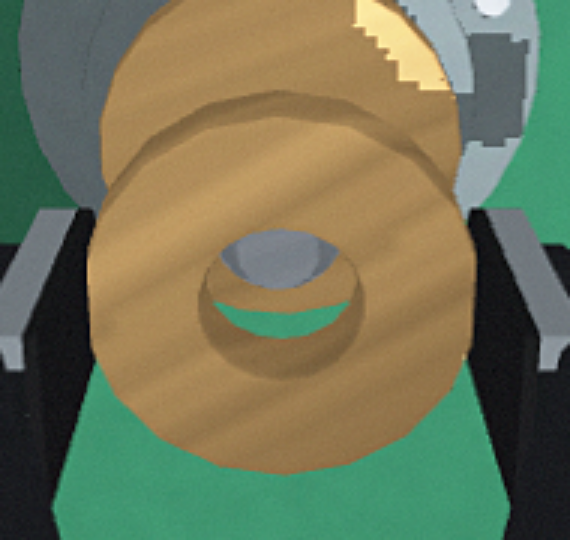

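Run:
```python
from h import *
c=camera("wrist"); o=get_obs(); e=o["eef_pos"]; print(e.round(4))
zt=e[2]+.0476
print("rim",[(toplane(c,[(230+281/3,r)],zt,o)[0]-e)[:2].round(4) for r in (296.2,346)], "LR",[(toplane(c,[(230+q/3,322)],zt,o)[0]-e)[1].round(4) for q in (199,363)])
print("outer",[(toplane(c,[(230+281/3,220+r/3)],zt,o)[0]-e)[0].round(4) for r in (117,472)],)
print("tip far edge",(toplane(c,[(230+279/3,316)],.108,o)[0]-e)[:2].round(4))
```

```text
[0.5692 0.1654 0.0743]
rim [array([-0.01,  0.  ]), array([0.0119, 0.    ])] LR [np.float64(-0.0107), np.float64(0.0108)]
outer [np.float64(-0.0251), np.float64(0.0268)]
tip far edge [ 0.0057 -0.0002]
```

{"name": "move_arm", "arguments": {
  "motion": [
    [46, [0.024, 0, 0.0], 0],
    [46, [0.024, 0, 0.03], 0],
    [46, [0.024, 0, 0.07], 0],
    [46, [0.024, 0, 0.11], 0],
    [46, [0.024, 0, 0.15], 0],
    [46, [0.024, 0, 0.19], 0],
    [46, [0.024, 0, 0.23], 0],
    [46, [0.024, 0, 0.27], 0],
    [46, [0.024, 0, 0.31], 0],
    [46, [0.024, 0, 0.35], 0]
  ]
}}

```text
clock: 29.05
eef_pos: [0.5683, 0.1653, 0.0571]
tool_rot: [0.0, 1.0, 0.0, 0.001]
ft_force: [-0.1, -0.7, 3.6]
grip_width: 0.0509
```

{"name": "move_arm", "arguments": {
  "motion": [
    [46, [0, 0, 0.04], 0],
    [46, [0, 0, 0.08], 0],
    [46, [0, 0, 0.12], 0],
    [46, [0, 0, 0.16], 0],
    [46, [0, 0, 0.2], 0],
    [46, [0, 0, 0.24], 0],
    [46, [0, 0, 0.28], 0],
    [46, [0, 0, 0.3], 0],
    [46, [0, 0, 0.32], 0],
    [46, [0, 0, 0.34], 0]
  ]
}}

```text
clock: 30.05
eef_pos: [0.5678, 0.1651, 0.0393]
tool_rot: [0.0, 1.0, -0.0, 0.0]
ft_force: [-0.3, -1.0, 6.1]
grip_width: 0.051
```

{"name": "move_arm", "arguments": {
  "motion": [
    [46, [0, 0, 0.02], 0],
    [46, [0, 0, 0.03], 0],
    [46, [0, 0, 0.04], 0],
    [46, [0, 0, 0.05], 0],
    [46, [0, 0, 0.06], 0],
    [46, [0, 0, 0.07], 0],
    [46, [0, 0, 0.08], 0],
    [46, [0, 0, 0.09], 0],
    [46, [0, 0, 0.1], 0],
    [46, [0, 0, 0.11], 0]
  ]
}}

```text
clock: 31.05
eef_pos: [0.5682, 0.1653, 0.0348]
tool_rot: [0.0, 1.0, 0.0, 0.001]
ft_force: [-0.6, -0.8, 9.3]
grip_width: 0.0513
```

{"name": "move_arm", "arguments": {
  "motion": [
    [46, [0, 0, 0.01], 0],
    [46, [0, 0, 0.02], 0],
    [46, [0, 0, 0.03], 0],
    [46, [0, 0, 0.04], 0],
    [46, [0, 0, 0.05], 0],
    [46, [0, 0, 0.06], 0],
    [46, [0, 0, 0.07], 0],
    [46, [0, 0, 0.08], 0],
    [46, [0, 0, 0.08], 0],
    [46, [0, 0, 0.08], 0]
  ]
}}

```text
clock: 32.05
eef_pos: [0.5679, 0.1652, 0.0309]
tool_rot: [0.0, 1.0, 0.0, 0.001]
ft_force: [-1.9, -2.3, 12.0]
grip_width: 0.0511
```

{"name": "move_arm", "arguments": {
  "motion": [
    [46, [0, 0, 0.01], 0],
    [46, [0, 0, 0.01], 0],
    [46, [0, 0, 0.02], 0],
    [46, [0, 0, 0.02], 0],
    [46, [0, 0, 0.03], 0],
    [46, [0, 0, 0.03], 0],
    [46, [0, 0, 0.03], 0],
    [46, [0, 0, 0.03], 0],
    [46, [0, 0, 0.03], 0],
    [46, [0, 0, 0.03], 0]
  ]
}}

```text
clock: 33.05
eef_pos: [0.568, 0.1652, 0.0304]
tool_rot: [0.0, 1.0, 0.0, 0.001]
ft_force: [-2.7, -1.6, 15.0]
grip_width: 0.0511
```

Run:
```python
from h import *
avg(2)
s,o=snap("scene"); cv2.imwrite("pics/s19.png",cv2.resize(s["color"][190:280,340:440,::-1],None,fx=6,fy=6,interpolation=2))
s,o=snap("wrist"); cv2.imwrite("pics/w19z.png",cv2.resize(s["color"][200:400,220:430,::-1],None,fx=3,fy=3,interpolation=2))
```

```text
pos [0.568  0.1652 0.0304] sd [0. 0. 0.] F [-2.9 -2.  15.1]
```

View pics/s19.png

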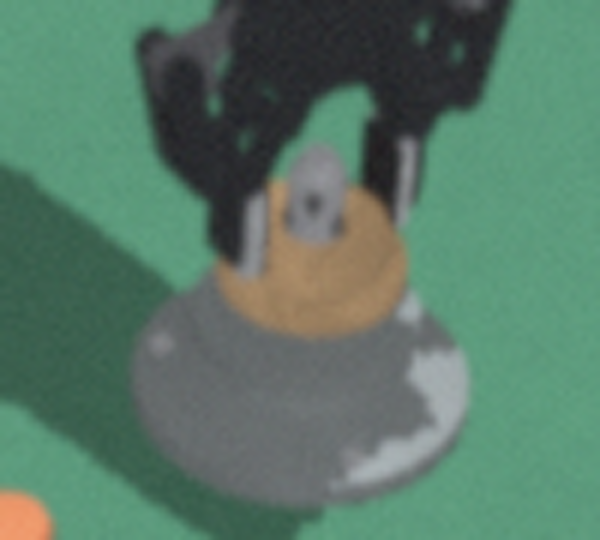

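View pics/w19z.png

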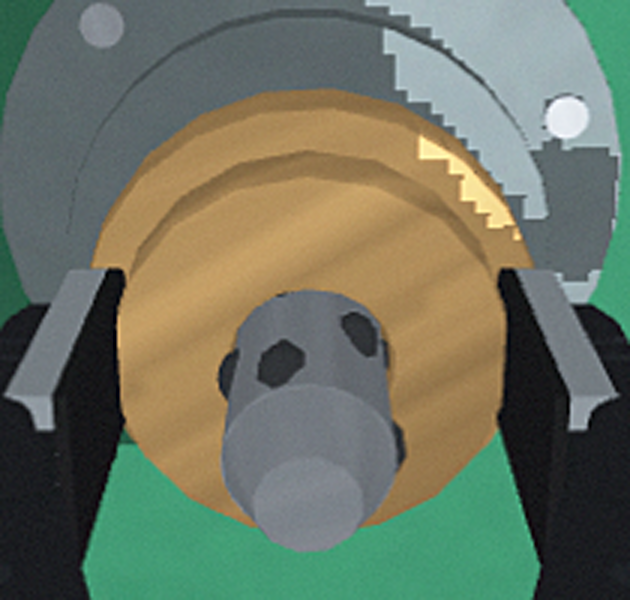

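{"name": "move_arm", "arguments": {
  "motion": [
    [46, [0, 0, 0.01], 0],
    [46, [0, 0, 0.02], 0],
    [46, [0, 0, 0.02], 0],
    [46, [0, 0, 0], 0],
    [46, [0, 0, -0.05], 0],
    [80, [0, 0, -0.05], 0],
    [80, [0, 0, -0.05], 0],
    [80, [0, 0, -0.05], 0],
    [80, [0, 0, -0.1], 0],
    [80, [0, 0, -0.4], 0]
  ]
}}

```text
clock: 34.25
eef_pos: [0.5656, 0.1647, 0.0462]
tool_rot: [-0.0, 1.0, -0.001, -0.002]
ft_force: [-0.3, 0.1, -1.6]
grip_width: 0.0799
```

{"name": "move_arm", "arguments": {
  "motion": [
    [80, [0, 0, -0.6], 0],
    [80, [0, 0, -1.2], 0],
    [80, [-0.1, -0.4, -1.4], 0],
    [80, [-0.2, -1.2, -1.4], 0],
    [80, [-0.3, -2.1, -1.4], 0],
    [80, [-0.4, -3.0, -1.4], 0],
    [80, [-0.5, -3.9, -1.4], 0],
    [80, [-0.6, -4.8, -1.4], 0],
    [80, [-0.7, -5.6, -1.4], 0],
    [80, [-0.8, -6.4, -1.4], 0]
  ]
}}

```text
clock: 35.25
eef_pos: [0.6074, -0.1566, 0.1182]
tool_rot: [0.0, 1.0, 0.0, -0.0]
ft_force: [0.3, -0.1, -0.2]
grip_width: 0.0799
```

{"name": "move_arm", "arguments": {
  "motion": [
    [80, [-0.1, -0.6, 0], 0],
    [80, [-0.2, -1.0, 0], 0],
    [80, [-0.3, -1.26, 0.1], 0],
    [80, [-0.3, -1.26, 0.2], 0],
    [80, [-0.3, -1.26, 0.2], 0],
    [80, [-0.3, -1.26, 0.2], 0],
    [80, [-0.3, -1.26, 0.2], 0],
    [80, [-0.3, -1.26, 0.2], 0],
    [80, [-0.3, -1.26, 0.2], 0],
    [80, [-0.3, -1.26, 0.2], 0]
  ]
}}

```text
clock: 36.25
eef_pos: [0.6227, -0.2175, 0.1085]
tool_rot: [-0.0, 1.0, -0.0, 0.0]
ft_force: [-0.4, 0.7, -0.6]
grip_width: 0.0797
```

```bash
python3 ringw.py w20 .012
python3 - <<'E'
from h import *
s,o=snap("scene"); cv2.imwrite("pics/s20.png",cv2.resize(s["color"][190:280,340:440,::-1],None,fx=6,fy=6,interpolation=2))
E
```

```text
[ 0.6227 -0.2175  0.1085] [-0.4  0.7 -0.6] 0.07973472143448324 0.0030343868262986224
[553. 337.] outer [ 0.7252 -0.011 ] 0.0465
[130. 306.] outer [ 0.6897 -0.3799] 0.0386
[324. 227.] outer [ 0.6216 -0.217 ] 0.0203
  hole [ 0.6211 -0.2171] 0.0103 [323.8 227.1]
[ 65. 137.] outer [ 0.5547 -0.4127] 0.0331
  hole [ 0.5681 -0.407 ] 0.008 [ 71.7 159.4]
  hole [ 0.5324 -0.4166] 0.0096 [ 49.1 111. ]
```

View pics/s20.png

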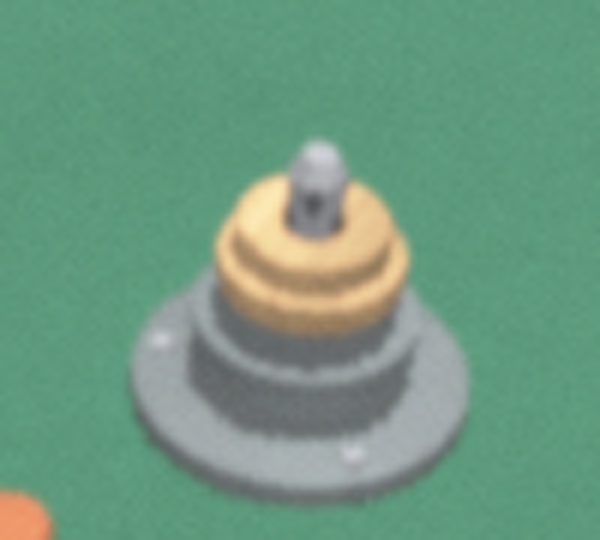

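View pics/w20.png

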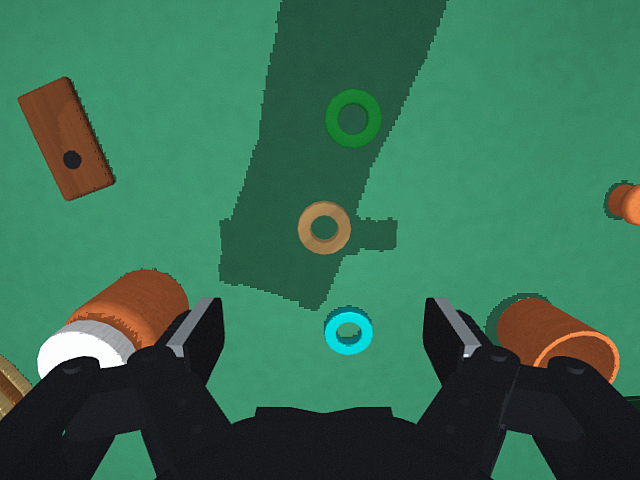

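{"name": "move_arm", "arguments": {
  "motion": [
    [75, [0, 0.01, 0.5], 0],
    [70, [0, 0.01, 1.0], 0],
    [65, [0, 0.01, 1.5], 0],
    [65, [0, 0.01, 1.9], 0],
    [65, [0, 0.01, 2.2], 0],
    [65, [0, 0.01, 2.5], 0],
    [65, [0, 0.01, 2.7], 0],
    [65, [0, 0.01, 2.8], 0],
    [65, [0, 0.01, 2.85], 0],
    [65, [0, 0.01, 2.85], 0]
  ]
}}

```text
clock: 37.35
eef_pos: [0.6228, -0.2174, -0.034]
tool_rot: [0.0, 1.0, -0.0, 0.0]
ft_force: [-0.2, 0.7, 0.3]
grip_width: 0.065
```

```bash
python3 -c "
from h import *
avg(2)"; python3 ringw.py w21 .012
```

```text
pos [ 0.6229 -0.2175 -0.0338] sd [0.0001 0.     0.0002] F [-0.1  0.1  0.3]
[ 0.6232 -0.2176 -0.0334] [ 0.2 -0.3  0.7] 0.06448779433975083 0.0034687764400705367
[ 19. 394.] outer [ 0.6698 -0.3543] 0.0169
[324. 308.] outer [ 0.6204 -0.2172] 0.0209
  hole [ 0.6191 -0.2172] 0.009 [324.8 307.6]
```

View pics/w21.png

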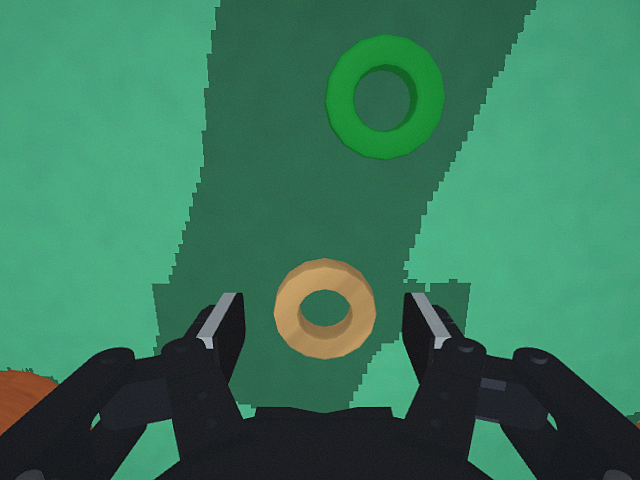

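{"name": "move_arm", "arguments": {
  "motion": [
    [65, [0.02, 0.01, 0.02], 0],
    [65, [0.02, 0.01, 0.02], 0],
    [34, [0.02, 0.01, 0.02], 0],
    [34, [0.02, 0.01, 0.02], 0],
    [34, [0.02, 0.01, 0.02], 0],
    [34, [0.02, 0.01, 0.02], 0],
    [34, [0.02, 0.01, 0.02], 0],
    [34, [0.02, 0.01, 0.02], 0],
    [34, [0.02, 0.01, 0.02], 0],
    [34, [0.02, 0.01, 0.02], 0]
  ]
}}

```text
clock: 38.5
eef_pos: [0.622, -0.217, -0.0347]
tool_rot: [0.0, 1.0, -0.0, 0.0]
ft_force: [-1.2, 0.0, 4.8]
grip_width: 0.0391
```

```bash
python3 -c "
from h import *
avg(2)"; python3 ringw.py w22 .012
```

```text
pos [ 0.622  -0.217  -0.0347] sd [0. 0. 0.] F [-0.5  0.6  4.6]
[ 0.6219 -0.217  -0.0347] [-0.2 -0.8  4.3] 0.038970963847815614 0.00158292357878062
[ 23. 404.] outer [ 0.6722 -0.3526] 0.0188
[323. 314.] outer [ 0.6207 -0.2171] 0.0208
  hole [ 0.6194 -0.2171] 0.0089 [323.1 312.1]
```

View pics/w22.png

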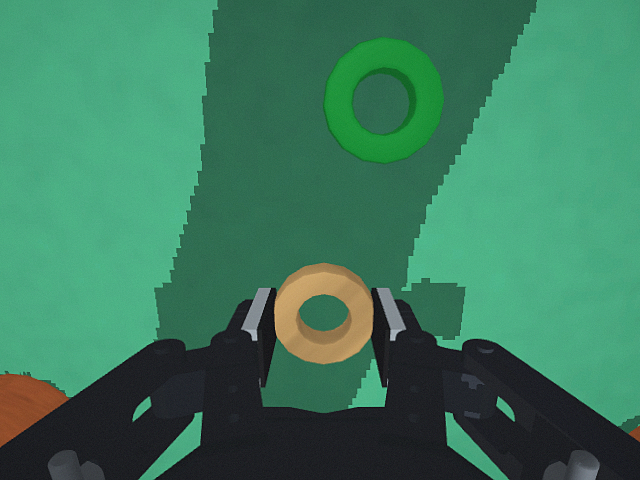

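{"name": "move_arm", "arguments": {
  "motion": [
    [34, [0, 0, -0.3], 0],
    [34, [0, 0, -0.9], 0],
    [34, [0, 0, -1.6], 0],
    [34, [0, 0.1, -2.3], 0],
    [34, [0.1, 0.6, -2.9], 0],
    [34, [0.2, 1.3, -3.2], 0],
    [34, [0.3, 2.1, -3.2], 0],
    [34, [0.4, 2.9, -3.2], 0],
    [34, [0.5, 3.7, -3.2], 0],
    [34, [0.6, 4.5, -3.2], 0]
  ]
}}

```text
clock: 39.65
eef_pos: [0.5909, 0.0096, 0.1251]
tool_rot: [0.0, 1.0, 0.0, -0.0]
ft_force: [-0.0, 0.9, -0.1]
grip_width: 0.0393
```

{"name": "move_arm", "arguments": {
  "motion": [
    [34, [0.1, 0.8, 0], 0],
    [34, [0.2, 1.6, 0], 0],
    [34, [0.3, 2.3, 0], 0],
    [34, [0.4, 2.8, 0], 0],
    [34, [0.46, 3.14, 0.1], 0],
    [34, [0.46, 3.14, 0.3], 0],
    [34, [0.46, 3.14, 0.6], 0],
    [34, [0.46, 3.14, 0.9], 0],
    [34, [0.46, 3.14, 0.98], 0],
    [34, [0.46, 3.14, 0.98], 0]
  ]
}}

```text
clock: 40.65
eef_pos: [0.5677, 0.1637, 0.0744]
tool_rot: [0.001, 1.0, -0.001, -0.001]
ft_force: [-0.5, -0.2, 0.0]
grip_width: 0.0392
```

```bash
python3 hole.py w23 .0347 3
```

```text
pos [0.5684 0.1641 0.0752] sd [0.0005 0.0003 0.0007] F [-0.1  0.3 -0.2]
[0.5692 0.1647 0.0764] [ 0.1  1.2 -1.1]
ring raw [array([0.5584, 0.1647]), np.float64(0.0265)] [-0.0109  0.    ]
```

View pics/w23z.png

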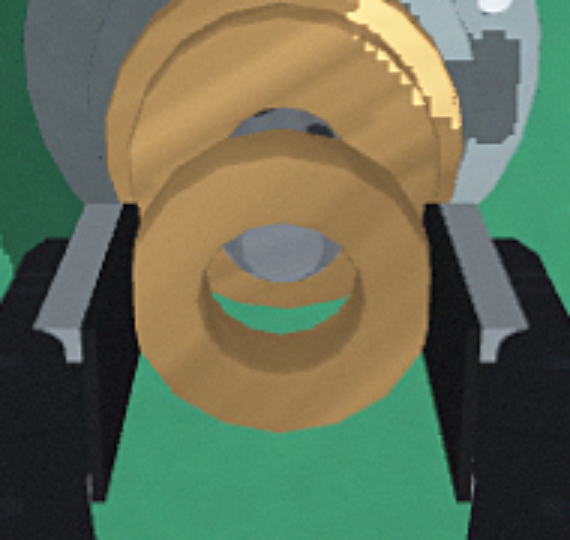

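Run:
```python
from h import *
c=camera("wrist"); o=get_obs(); e=o["eef_pos"]; print(e.round(4))
zt=e[2]+.0467
print("rim",[(toplane(c,[(230+281/3,220+r/3)],zt,o)[0]-e)[:2].round(4) for r in (225,373)], "LR",[(toplane(c,[(230+q/3,320)],zt,o)[0]-e)[1].round(4) for q in (201,363)])
print("outer",[(toplane(c,[(230+281/3,220+r/3)],zt,o)[0]-e)[0].round(4) for r in (155,431)],)
print("tip far edge",(toplane(c,[(230+283/3,220+282/3)],.108,o)[0]-e)[:2].round(4))
```

```text
[0.5693 0.165  0.0766]
rim [array([-0.0101,  0.    ]), array([0.0117, 0.    ])] LR [np.float64(-0.0105), np.float64(0.0108)]
outer [np.float64(-0.0198), np.float64(0.0208)]
tip far edge [0.006  0.0003]
```

{"name": "move_arm", "arguments": {
  "motion": [
    [34, [0.014, 0, 0.0], 0],
    [34, [0.014, 0, 0.04], 0],
    [34, [0.014, 0, 0.08], 0],
    [34, [0.014, 0, 0.12], 0],
    [34, [0.014, 0, 0.16], 0],
    [34, [0.014, 0, 0.2], 0],
    [34, [0.014, 0, 0.24], 0],
    [34, [0.014, 0, 0.28], 0],
    [34, [0.014, 0, 0.32], 0],
    [34, [0.014, 0, 0.36], 0]
  ]
}}

```text
clock: 41.9
eef_pos: [0.5686, 0.1653, 0.0587]
tool_rot: [0.0, 1.0, 0.0, 0.001]
ft_force: [-0.9, -0.8, 4.0]
grip_width: 0.0393
```

{"name": "move_arm", "arguments": {
  "motion": [
    [34, [0, 0, 0.02], 0],
    [34, [0, 0, 0.04], 0],
    [34, [0, 0, 0.06], 0],
    [34, [0, 0, 0.08], 0],
    [34, [0, 0, 0.1], 0],
    [34, [0, 0, 0.12], 0],
    [34, [0, 0, 0.14], 0],
    [34, [0, 0, 0.16], 0],
    [34, [0, 0, 0.17], 0],
    [34, [0, 0, 0.18], 0]
  ]
}}

```text
clock: 42.9
eef_pos: [0.5684, 0.1651, 0.05]
tool_rot: [0.0, 1.0, 0.0, 0.001]
ft_force: [-2.3, -1.1, 12.4]
grip_width: 0.0394
```

{"name": "move_arm", "arguments": {
  "motion": [
    [34, [0, 0, 0.01], 0],
    [34, [0, 0, 0.02], 0],
    [34, [0, 0, 0.03], 0],
    [34, [0, 0, 0.04], 0],
    [34, [0, 0, 0.05], 0],
    [34, [0, 0, 0.06], 0],
    [34, [0, 0, 0.07], 0],
    [34, [0, 0, 0.08], 0],
    [34, [0, 0, 0.08], 0],
    [34, [0, 0, 0.08], 0]
  ]
}}

```text
clock: 43.9
eef_pos: [0.5683, 0.1651, 0.045]
tool_rot: [0.0, 1.0, 0.0, 0.0]
ft_force: [0.1, -0.2, 6.5]
grip_width: 0.0394
```

Force is falling and about 1.7 mm is left to expected contact.

{"name": "move_arm", "arguments": {
  "motion": [
    [34, [0, 0, 0.01], 0],
    [34, [0, 0, 0.02], 0],
    [34, [0, 0, 0.03], 0],
    [34, [0, 0, 0.04], 0],
    [34, [0, 0, 0.04], 0],
    [34, [0, 0, 0.05], 0],
    [34, [0, 0, 0.05], 0],
    [34, [0, 0, 0.05], 0],
    [34, [0, 0, 0.05], 0],
    [34, [0, 0, 0.05], 0]
  ]
}}

```text
clock: 44.9
eef_pos: [0.5684, 0.1651, 0.0438]
tool_rot: [0.0, 1.0, 0.0, 0.001]
ft_force: [-1.8, -1.7, 10.7]
grip_width: 0.0393
```

{"name": "move_arm", "arguments": {
  "motion": [
    [34, [0, 0, 0.01], 0],
    [34, [0, 0, 0.01], 0],
    [34, [0, 0, 0.02], 0],
    [34, [0, 0, 0.02], 0],
    [34, [0, 0, 0.03], 0],
    [34, [0, 0, 0.03], 0],
    [34, [0, 0, 0.03], 0],
    [34, [0, 0, 0.03], 0],
    [34, [0, 0, 0.03], 0],
    [34, [0, 0, 0.03], 0]
  ]
}}

```text
clock: 45.9
eef_pos: [0.5686, 0.1652, 0.0435]
tool_rot: [0.0, 1.0, 0.0, 0.001]
ft_force: [-3.6, -1.9, 17.3]
grip_width: 0.0392
```

{"name": "move_arm", "arguments": {
  "motion": [
    [34, [0, 0, 0.01], 0],
    [34, [0, 0, 0.01], 0],
    [34, [0, 0, 0.02], 0],
    [34, [0, 0, 0.02], 0],
    [34, [0, 0, 0.02], 0],
    [34, [0, 0, 0.02], 0],
    [34, [0, 0, 0.02], 0],
    [34, [0, 0, 0.02], 0],
    [34, [0, 0, 0.02], 0],
    [34, [0, 0, 0.02], 0]
  ]
}}

```text
clock: 46.9
eef_pos: [0.5687, 0.1652, 0.0431]
tool_rot: [0.0, 1.0, 0.0, 0.002]
ft_force: [-4.5, -1.6, 20.7]
grip_width: 0.0392
```

{"name": "move_arm", "arguments": {
  "motion": [
    [34, [0, 0, -0.03], 0],
    [34, [0, 0, -0.06], 0],
    [34, [0, 0, -0.06], 0],
    [70, [0, 0, -0.06], 0],
    [80, [0, 0, -0.06], 0],
    [80, [0, 0, -0.06], 0],
    [80, [0, 0, -0.06], 0],
    [80, [0, 0, -0.1], 0],
    [80, [0, 0, -0.3], 0],
    [80, [0, 0, -0.7], 0]
  ]
}}

```text
clock: 47.9
eef_pos: [0.5665, 0.1648, 0.0739]
tool_rot: [0.0, 1.0, -0.0, -0.002]
ft_force: [-0.4, 0.0, -0.8]
grip_width: 0.0801
```

{"name": "move_arm", "arguments": {
  "motion": [
    [80, [0, 0, -0.4], 0],
    [80, [0, 0, -0.9], 0],
    [80, [-0.2, 0, -1.3], 0],
    [80, [-0.6, 0, -1.5], 0],
    [80, [-1.0, 0, -1.5], 0],
    [80, [-1.3, 0, -1.5], 0],
    [80, [-1.4, 0, -1.5], 0],
    [80, [-1.4, 0, -1.5], 0],
    [80, [-1.4, 0, -1.5], 0],
    [80, [-1.4, 0, -1.5], 0]
  ]
}}

```text
clock: 48.9
eef_pos: [0.6371, 0.1652, 0.1499]
tool_rot: [-0.0, 1.0, -0.0, -0.0]
ft_force: [-0.7, 0.2, 0.4]
grip_width: 0.0799
```

Run:
```python
from h import *
avg(4)
s,o=snap("scene"); cv2.imwrite("pics/s24.png",cv2.resize(s["color"][190:280,340:440,::-1],None,fx=6,fy=6,interpolation=2))
cv2.imwrite("pics/s24f.png",s["color"][:,:,::-1])
w,o=snap("wrist","w24"); cv2.imwrite("pics/w24z.png",cv2.resize(w["color"][40:220,230:420,::-1],None,fx=3,fy=3,interpolation=2))
# predicted scene projection of ring rims front edges
ax=np.array([.5694,.1652]); d=campos(s)[:2]-ax; d/=np.linalg.norm(d)
for n,r,zb in (("L",.033,.0534),("M",.027,.0660),("S",.021,.0778)):
    print(n,[((proj(s,[[*(ax+d*r),z]])[0]-[340,190])*6).round(0) for z in (zb,zb+.012)])
```

```text
pos [0.6372 0.1652 0.1499] sd [0.0001 0.     0.    ] F [0.2 0.1 0.4]
L [array([298., 341.]), array([301., 314.])]
M [array([302., 302.]), array([304., 274.])]
S [array([305., 264.]), array([308., 236.])]
```

View pics/s24.png

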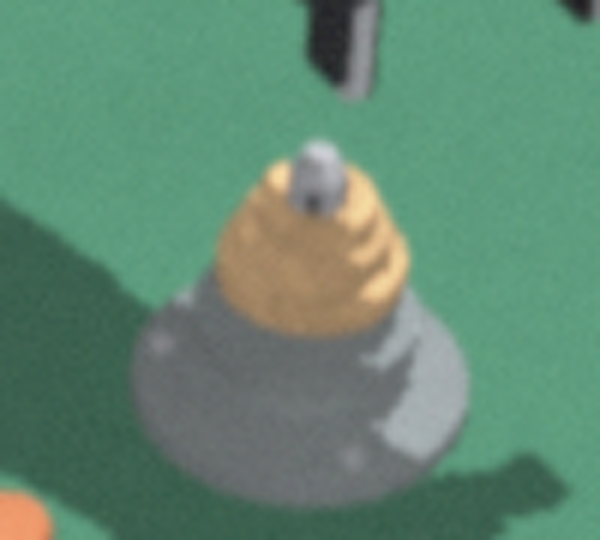

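View pics/w24z.png

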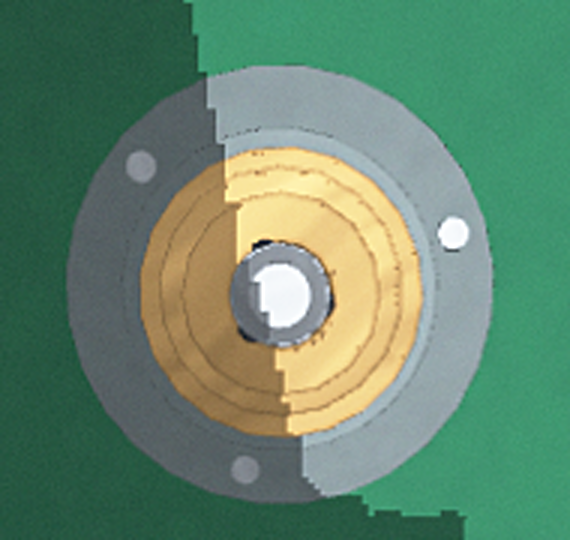

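View pics/s24f.png

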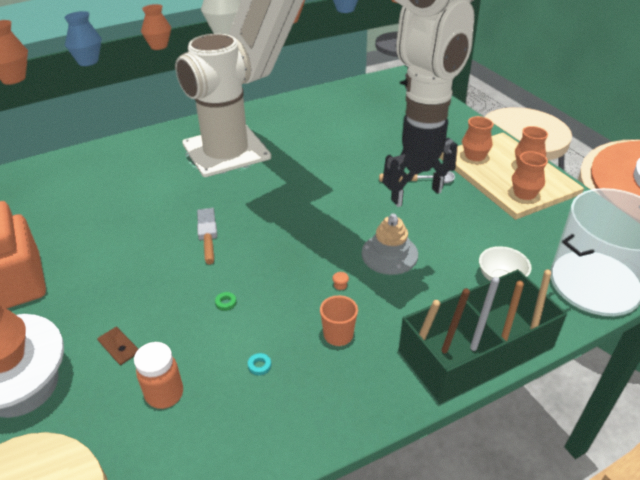

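The stack is concentric and flat, with three nested rims around the tip in the wrist crop at about (275,295). Bystanders are where they were and the gripper is clear. Handing in.

```bash
python3 -c "
from workcell import *
print(job_done())"
```

```text
the job is handed in; nothing more can be done
None
```

I put the large, medium and small plywood rings on the arbor in that order and handed the job in at about 49 s. No verdict was reported.

**Seating:** I pushed each ring slowly until the force climbed past the spring drag, then backed off and released it. The last readings were about 17.5 N for the large, 15 N for the medium and 21 N for the small. I gave the medium one last 1 mm push whose force I did not read. These were read at the end of each move, so I did not see peaks in between.

**Heights:** The ring undersides came to rest at about z = 53.4, 66.0 and 77.8 mm. The spacings of 12.6 and 11.8 mm match the 12 mm rings to within 0.6 mm.

**Last pictures:** The three rims are concentric with the arbor and flat, with no visible gaps. The bystanders and the two decoy rings look unmoved, and the gripper was clear of everything.

**What disagreed or could not be checked:**
- **Fingertip height:** The fingertips sat about 35–40 mm above the reported TCP, not at it. One close on the large ring and two on the medium missed or only caught the top edge, so I set the grasp heights from what I measured.
- **Camera agreement:** The scene and top cameras differed by about 4 mm, so I did the final alignment with the wrist camera looking through each bore.
- **Push force:** The large and small rings went slightly over the suggested 15 N.
- **Tell-tale pin:** The large ring hides the pin, so I judged it pressed in from force and height only.

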